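# Fetch the rinse cups from the soaking tank

## Task

Take the hook rod from its stand and, reaching into the deep soaking tank only with the rod, fish out every orange rinse cup by its wire bail and lower each gently into the wooden crate. When all the cups are in the crate, hang the rod back upright in its stand, collar resting on the stand's top and hook in the slot. Leave the other things on the table in their places.

Things in the scene. Friction and masses are not known exactly. Their poses are not given: they have to be found in the camera images.
- tank: fixed white soaking tank, clear far wall, blue rim, open on top, 92 x 318 x 170 mm (x, y, z); origin: centre of its underside. Four wells along y, middles at y = -117, -39, +39, +117 mm, each 80 mm (x) by 72 mm (y) inside; walls and floor 6 mm thick. A hanging cup's axis is at tank x = +14 mm
- prongs (a point): point in the tank's middle, 80 mm above its underside. In each well two steel prongs, 5 mm thick, 27 mm either side of the well's middle, reach from the +x wall towards -x at z = 78 mm above the table (centre) and end in upturned lips at tank x = +4 mm, tops at z = 85 mm. So a bail is hooked from the -x side, hook pointing to +x, and lifted straight up by over 10 mm to come free
- cup0: rinse cup, up to four alike, absent ones read None: orange closed solid cylinder with a steel band, 36 mm across, 30 mm tall, 70 g, with a stiff wire bail (see its eye). Origin: centre of its underside; z up, x as the tank's. It starts hanging by the bail on two prongs in a tank well (cupN in the Nth well from -y, counted from 0), underside 14 mm above the table
- cup1: rinse cup, same as cup0
- cup2: rinse cup, same as cup0
- cup3: rinse cup, same as cup0
- cup0_eye (a point): peak of cup0's bail (wire centre), 80 mm above the cup's origin. The bail is 4 mm wire, rigid with the cup, in the cup's plane x = 0: posts at y = -15 and +15 mm carry a crossbar 68 mm above the cup's origin, ends at y = -31 and +31 mm, bent up to the peak between y = -10 and +10 mm. Its ends hang on the prongs; the hook goes under the peak, between the posts
- cup1_eye (a point): peak of cup1's bail, same as cup0_eye
- cup2_eye (a point): peak of cup2's bail, same as cup0_eye
- cup3_eye (a point): peak of cup3's bail, same as cup0_eye
- rod_grip (a point): centre of the hook rod's red handle; z up, x the way the hook points. Handle 22 x 16 x 60 mm (x, y, z); under it a black square collar 36 x 36 x 5 mm, its underside 35 mm below this point; then a steel shaft 6 mm thick straight down to the hook's foot, 153 mm below this point (centre line). 120 g. Starts hanging upright in the stand
- rod_hook (a point): the bend of the hook rod, 153 mm straight below rod_grip: from here the foot runs 24 mm towards +x and there its tip turns up 10 mm (centre lines; steel 6 mm thick with round ends)
- stand: fixed wooden rod stand, 130 mm tall; origin: middle of the slot's width where the rod hangs, at table height. Two walls 16 mm thick leave a slot 16 mm wide (y -8 to +8 mm) along x from -24 to +36 mm, open above and at both ends. The collar rests on the walls' tops (rod_grip 165 mm above the origin), hook in the slot pointing to the stand's +x
- crate: loose light-wood slatted crate, open on top, 210 x 230 x 60 mm outside (x, y, z), walls and floor 6 mm, 0.6 kg; origin: centre of its underside; z up; may get knocked along the table
- tumbler: bystander to leave alone: mint-green closed tumbler, 64 mm across, 150 mm tall; origin: centre of its underside
- ink: bystander to leave alone: black ink bottle with red cap, 54 mm across, 120 mm tall; origin: centre of its underside
- weight: bystander to leave alone: brass bar paperweight, 25 x 160 x 20 mm (x, y, z); origin: centre of its underside
- seal: bystander to leave alone: amber square seal stone standing upright, 28 x 28 x 60 mm; origin: centre of its underside
- dish: bystander to leave alone: flat white ceramic dish, 100 mm across, 20 mm tall; origin: centre of its underside
- washer: bystander to leave alone: blue ceramic bowl, 90 mm across, 50 mm tall; origin: centre of its underside
- pigment: bystander to leave alone: small white pigment jar with green cap, 48 mm across, 60 mm tall; origin: centre of its underside

How it is judged (in metres and radians):
On the way, in this order (a step that is already met when the one before it is completed fails the run):
1. the hook rod is lifted out of its stand (z of rod_grip in the frame of stand above 0.215 m), for 0.2 s.
2. every cup that is present is inside the crate (x of cup0 in the frame of crate between -0.099 and 0.099 m and y of cup0 in the frame of crate between -0.109 and 0.109 m and z of cup0 in the frame of crate between -0.005 and 0.06 m and x of cup1 in the frame of crate between -0.099 and 0.099 m and y of cup1 in the frame of crate between -0.109 and 0.109 m and z of cup1 in the frame of crate between -0.005 and 0.06 m and x of cup2 in the frame of crate between -0.099 and 0.099 m and y of cup2 in the frame of crate between -0.109 and 0.109 m and z of cup2 in the frame of crate between -0.005 and 0.06 m and x of cup3 in the frame of crate between -0.099 and 0.099 m and y of cup3 in the frame of crate between -0.109 and 0.109 m and z of cup3 in the frame of crate between -0.005 and 0.06 m and angle between crate's own z axis and vertical below 0.1 rad), for 0.3 s.
3. the rod hangs upright in its stand again (x of rod_grip in the frame of stand between -0.015 and 0.015 m and y of rod_grip in the frame of stand between -0.012 and 0.012 m and z of rod_grip in the frame of stand between 0.155 and 0.175 m and angle between rod_grip's own z axis and vertical below 0.12 rad), for 0.3 s.
At the end, for the whole second after the job is handed in: Every cup present is at rest inside the crate (less than 60 mm above its underside), the crate is level within 0.1 rad, and the rod hangs upright (within 0.12 rad) in the stand, rod_grip within 15 mm (x) and 12 mm (y) of the slot's origin and 155 to 175 mm above it (all of step 2 and all of step 3 and linear speed of each of cup0, cup1, cup2, cup3 below 0.03 m/s); the robot touches nothing.
It fails at once if a bystander pushed more than 3 cm from its place (distance of any of tumbler, ink, weight, seal, dish, washer, pigment from where it was at the start of the episode above 0.03 m).
It fails at once if a cup dropped or thrown (faster than 1.3 m/s) (linear speed of any of cup0, cup1, cup2, cup3 above 1.3 m/s).
It fails at once if a cup touched by the gripper's fingers while inside the tank ((contact force between the fingers and cup0 above 0.5 N and x of cup0 in the frame of tank between -0.05 and 0.05 m and y of cup0 in the frame of tank between -0.159 and 0.159 m and z of cup0 in the frame of tank below 0.09 m) or (contact force between the fingers and cup1 above 0.5 N and x of cup1 in the frame of tank between -0.05 and 0.05 m and y of cup1 in the frame of tank between -0.159 and 0.159 m and z of cup1 in the frame of tank below 0.09 m) or (contact force between the fingers and cup2 above 0.5 N and x of cup2 in the frame of tank between -0.05 and 0.05 m and y of cup2 in the frame of tank between -0.159 and 0.159 m and z of cup2 in the frame of tank below 0.09 m) or (contact force between the fingers and cup3 above 0.5 N and x of cup3 in the frame of tank between -0.05 and 0.05 m and y of cup3 in the frame of tank between -0.159 and 0.159 m and z of cup3 in the frame of tank below 0.09 m)).
Of cup0, cup1, cup2, cup3 only 3 to 4 are there at a start; the rules pass over those that are not, and their reading is None.
At some moment in a run one of crate may be knocked a few centimetres aside while the robot is not near it.
It also fails if it takes over 210 s, if anything falls off the work surface, if the arm or the gripper's body presses on something with over 40 N, if the wrist force passes 120 N, or if a joint passes its speed limit or range.

## Robot

A 7-joint arm with a two-finger parallel gripper is mounted at the origin on the work surface. World frame = base frame: x ahead of the robot, y to its left, z up, the work surface at z = 0. Lengths are in m, angles in degrees, forces in N, time in s.
With the tool pointing down it reaches from about 0.4 to 0.9 m from the base axis. Payload 5.5 kg.
Tool frame: the origin (TCP) lies midway between the tips of the shut fingers; the grasp point (between the pads) lies manip.hold_point_z behind it (manip.hold_point_z is the distance from the TCP to the grasp point, in m); z points along the fingers, y is the line along which they close (so a half turn about z gives the same grasp; the last joint's range is limited). The gripper opens to 92 mm and grips with 3 to 60 N. Pads are 19 mm wide; open, the fingers measure 130 mm over their backs; the gripper's body (75 mm by 190 mm) begins 47 mm behind the grasp point.
Start: joints at [-52.701, 28.699, -24.465, 88.831, 12.651, 65.22, -12.049], TCP at [0.246, 0.602, 0.227] pointing down, gripper open.
Joint ranges: [-164.97, 164.97], [-17.58, 116.51], [-87.97, 89.64], [11.32, 138.91], [-80.73, 260.73], [10.89, 115.49], [-147.41, 147.41]. Speed limits (degrees/s): [147.25, 147.25, 180, 180, 180, 180, 180].

## Interface

Orientations are given as a 3x3 rotation matrix whose columns are the frame's x, y, z axes.
In Python, from workcell import manip gives the robot as it stands.
- The arm moves only by the tool carry_out, never from a script. Its argument "motion" is text: rows parted by semicolons, each of 6 numbers parted by spaces: the shift along the tool's x, y, z in mm, then the turn, a rotation vector about the tool's x, y, z in degrees. In form: x y z rx ry rz; .... A call has exactly 5 rows; each row is the pose to reach, as a shift and turn from the pose commanded when the call began, along the tool's axes at that moment; what a row does not reach only later rows make up. A row lasts 1/12 s, in which the tool goes at most 41.7 mm and 7.16 degrees, less where a joint would pass 70% of its speed; a pose out of reach is approached as far as the arm can. A call with a gripper value outside its range is refused whole. "claw" is the opening, from -1 (shut) to 1 (fully open), so that 0 is half open, set as the call begins (left out, the last holds). The fingers move at their own pace and stop on an object; "newtons" is the grip in N (left out, the last holds). Time passes only in rows, so rows that repeat a pose let the fingers close, or fill a call up. It gives the time, the measured TCP pose, the force, the opening and the grip force at its end, in the units of the state.
- manip.state(): the state, without advancing time (a new reading comes with each control period).
- manip.camera(name): name is "scene" or "top" or "wrist"; returns (picture, depth): 420x560x3 uint8, blue, green, red; 420x560 float32, m along the optical axis (not along the pixel's ray), 0 where there is no reading.
- manip.calibration(name): a dict with "fx", "fy", "cx", "cy" (pixels), "k1" (the pictures are not rectified: a ray, as slopes to the right and down, at radius r is drawn at 1 + k1 r^2 times it, then the intrinsics apply), "xyz" and "rotation" of the camera in the world. Camera axes: x right, y up, looking along -z (the intrinsics and any distortion apply to the point x, -y, -z); pixel columns grow to the right and rows downward; lengths in m; the calibration is good to about 2 mm. A picture is of the moment at which its call begins: read the wrist's pose just before it. calibration takes no time and is no camera call; for the wrist camera it gives the pose at the moment of the call.
- manip.hand_in(): hands the job in; it is judged then, once.
The state is a dict: "clock": time; "joints": joint angles; "qvel": joint speeds; "tau": joint torques, N m; "ee_pos": TCP position; "tool_rot": TCP orientation; "ft_force": force on the tool from outside, world axes, zero at the start; "torque": the same for the moment, N m; "finger_gap": opening from 0.0 (shut) to 1.0 (fully open); "finger_force": force on a finger pad.
Only numpy, scipy, OpenCV 4.12 (cv2) and the standard library are available. Lean on these libraries where they do the work, as an engineer would, in place of code of your own. Each camera call takes 0.05 s, during which the arm holds its last target. There are 200 camera calls.

## Working session

There is one attempt and no reset: what is moved stays moved. The work goes in short steps, Python scripts to look and compute and a tool call to move; the robot and the scene stay as the last step left them, time stands still between calls to the robot, and variables do not carry over. Pictures are saved under pics/ and viewed, at most 14 in all, crops included, and the job is handed in when it is done.

Besides the shell and the picture viewer there is one more tool, called in YAML: its name, and indented under it one key for each argument. carry_out: Moves the arm, as the interface text tells. Its arguments: {"type":"object","properties":{"motion":{"type":"string"},"claw":{"type":"number"},"newtons":{"type":"number"}},"required":["motion"]}

```bash
ls; mkdir -p pics
cat > h.py <<'E'
import numpy as np, cv2
from workcell import manip
def pts(name):
    c=manip.calibration(name); im,d=manip.camera(name)
    K=np.array([[c['fx'],0,c['cx']],[0,c['fy'],c['cy']],[0,0,1.]])
    h,w=d.shape; u,v=np.meshgrid(np.arange(w),np.arange(h))
    s=undist(c,np.stack([u,v],-1).reshape(-1,2)).reshape(h,w,2)
    P=np.stack([s[...,0]*d,-s[...,1]*d,-d],-1)
    W=P@np.array(c['rotation']).T+np.array(c['xyz'])
    W[d<=0]=np.nan
    return im,d,W,c
def undist(c,px):
    px=np.asarray(px,float).reshape(-1,2)
    K=np.array([[c['fx'],0,c['cx']],[0,c['fy'],c['cy']],[0,0,1.]])
    # drawn slope = s*(1+k1 r^2)
    return cv2.undistortPoints(px.reshape(-1,1,2),K,np.array([c['k1'],0,0,0.])).reshape(-1,2)
def ray(c,px):
    s=undist(c,px); R=np.array(c['rotation'])
    return np.array(c['xyz']),np.c_[s[:,0],-s[:,1],-np.ones(len(s))]@R.T
def onplane(c,px,z):
    o,d=ray(c,px); t=(z-o[2])/d[:,2]; return o+d*t[:,None]
def proj(c,P):
    p=(np.atleast_2d(P)-np.array(c['xyz']))@np.array(c['rotation'])
    s=np.c_[p[:,0]/-p[:,2],-p[:,1]/-p[:,2]]; r2=(s**2).sum(1,keepdims=True)
    s=s*(1+c['k1']*r2); return s*[c['fx'],c['fy']]+[c['cx'],c['cy']]
E
python3 - <<'E'
from h import *
print(manip.state(), manip.hold_point_z)
for n in ('scene','top'):
    im,d,W,c=pts(n); cv2.imwrite(f'pics/{n}0.png',im); print(n,c); np.savez(f'{n}0.npz',im=im,d=d,W=W)
E
```

```text
pics
{'clock': 0.0, 'joints': array([-52.70171692,  28.75460595, -24.45255863,  88.89120426,
        12.65128364,  65.22036845, -12.04855289]), 'qvel': array([ 0.06370108,  0.02806319,  0.04253262,  0.01502176, -0.02340697,
       -0.0975811 ,  0.0453218 ]), 'tau': array([-7.61919432e-05, -5.66596735e+01, -5.81612751e+00, -2.79103696e+01,
       -6.87017036e-02,  3.07600584e-02,  1.73918952e-04]), 'ee_pos': array([0.24557046, 0.60106543, 0.22567037]), 'tool_rot': array([[-9.25773393e-01,  3.78078024e-01, -7.95553312e-04],
       [ 3.78078857e-01,  9.25771647e-01, -1.79883158e-03],
       [ 5.64020111e-05, -1.96609230e-03, -9.99998066e-01]]), 'ft_force': array([ 0.34199844, -0.19906425, -0.33953296]), 'torque': array([-0.00633795, -0.00680013, -0.02938812]), 'finger_force': 0.0, 'finger_gap': 0.9993279941362293} 0.0188
scene {'fx': 518.6340903122275, 'fy': 518.6340903122275, 'cx': 286.47930935466644, 'cy': 211.86205859841894, 'k1': 0.05590172154341614, 'xyz': array([ 1.01267   , -0.56346536,  1.18417871]), 'rotation': array([[ 0.73634547, -0.5586607 ,  0.38169828],
       [ 0.67649484,  0.59767261, -0.43028151],
       [ 0.01225076,  0.57505276,  0.8180246 ]])}
top {'fx': 544.6418266665036, 'fy': 544.6418266665036, 'cx': 275.84649880378885, 'cy': 210.12966732373772, 'k1': 0.010884388255721897, 'xyz': array([ 0.37268271, -0.0032563 ,  1.53595411]), 'rotation': array([[-0.00790226,  0.99695161, -0.07762111],
       [-0.99995476, -0.00828931, -0.00466544],
       [-0.00529465,  0.07758073,  0.99697201]])}
```

View pics/scene0.png

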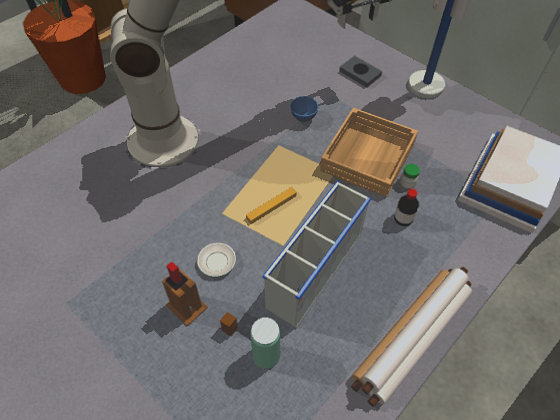

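View pics/top0.png

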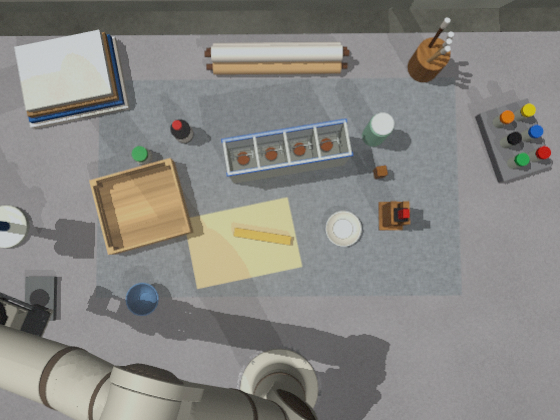

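The pictures show the tank with four cups at top-view pixels (243,158), (271,154), (299,150) and (327,145). The crate is at (140,205), and the stand is at (395,215) with its red handle at (404,213). I'll measure these.

```bash
cat > m.py <<'E'
from h import *
c=manip.calibration('top'); f=np.load('top0.npz'); im,W=f['im'],f['W']
hsv=cv2.cvtColor(im,cv2.COLOR_BGR2HSV)
def mask(lo,hi,box):
    m=cv2.inRange(hsv,np.array(lo),np.array(hi)); k=np.zeros_like(m); x0,y0,x1,y1=box; k[y0:y1,x0:x1]=255
    return m&k
def rect(px,z):
    P=onplane(c,px,z)[:,:2]; r=cv2.minAreaRect((P*1000).astype(np.float32)); return r
def pix(m): v,u=np.nonzero(m); return np.c_[u,v].astype(float)
m=mask([100,80,80],[125,255,255],(210,110,360,185)); px=pix(m)
print('tank rim',len(px),rect(px,.17), cv2.boxPoints(rect(px,.17)))
z=W[...,2]; X=W
# depth-based rim
k=np.zeros(z.shape,bool);k[110:185,210:360]=1
s=k&(z>.16)&(z<.18); print('tank depth', cv2.minAreaRect((X[s][:,:2]*1000).astype(np.float32)), np.median(z[s]))
k[:]=0;k[150:260,80:200]=1
s=k&(z>.05)&(z<.068); r=cv2.minAreaRect((X[s][:,:2]*1000).astype(np.float32)); print('crate depth',r)
m=mask([0,150,60],[12,255,200],(225,135,345,170))
n,l,st,ce=cv2.connectedComponentsWithStats(m)
for i in range(1,n):
    if st[i,4]>15: print('cup',st[i],ce[i],onplane(c,ce[i],.044))
k[:]=0;k[190:240,370:420]=1
s=k&(z>.115)&(z<.137); print('stand top',cv2.minAreaRect((X[s][:,:2]*1000).astype(np.float32)),s.sum())
s=k&(z>.004)&(z<.11); print('stand low',cv2.minAreaRect((X[s][:,:2]*1000).astype(np.float32)),s.sum(),np.percentile(z[s],[5,50,95]))
m=mask([0,170,100],[8,255,255],(385,190,420,235))|mask([172,170,100],[180,255,255],(385,190,420,235)); p=pix(m)
print('handle',len(p),rect(p,.195),'z',np.nanmax(z[m>0]))
b=lambda i,x0,y0,x1,y1,s:cv2.resize(i[y0:y1,x0:x1],None,fx=s,fy=s,interpolation=cv2.INTER_CUBIC)
A=b(im,215,115,360,185,5); B=b(im,370,190,420,240,5)
S=np.load('scene0.npz')['im']; C=b(S,155,255,240,335,4); 
out=np.zeros((600,725,3),np.uint8); out[:350]=A; out[350:600,:250]=B; C=C[:250]; out[350:600,260:260+C.shape[1]]=C
cv2.imwrite('pics/crop.png',out)
E
python3 m.py
```

```text
tank rim 441 ((639.8445434570312, -25.84161376953125), (99.03791046142578, 325.128662109375), 8.822664260864258) [[ 565.9779   127.20417]
 [ 615.8451  -194.07751]
 [ 713.7112  -178.88739]
 [ 663.844    142.39429]]
tank depth ((639.2142333984375, -24.400466918945312), (98.84727478027344, 323.8615417480469), 8.847713470458984) 0.1698333428087082
crate depth ((525.7595825195312, 382.600341796875), (259.6287536621094, 231.87818908691406), 15.003056526184082)
cup [321 142  11   8  60] [326.5 145.7] [[ 0.66675026 -0.13805318  0.044     ]]
cup [295 147  10   8  58] [299.55172414 150.17241379] [[ 0.65489325 -0.0632608   0.044     ]]
cup [267 152  10   7  45] [271.28888889 155.02222222] [[0.64201031 0.01513684 0.044     ]]
cup [238 156  10   8  39] [242.58974359 159.28205128] [[0.63078885 0.09467204 0.044     ]]
stand top ((472.8931884765625, -316.10101318359375), (60.1385612487793, 50.562225341796875), 1.6197530031204224) 284
stand low ((477.0208740234375, -329.5759582519531), (139.70957946777344, 138.5128173828125), 89.4478988647461) 708 [0.00420391 0.00747149 0.09496854]
handle 79 ((467.3810119628906, -311.4635314941406), (22.473129272460938, 19.765270233154297), 89.5223617553711) z 0.2022144636250367
```

View pics/crop.png

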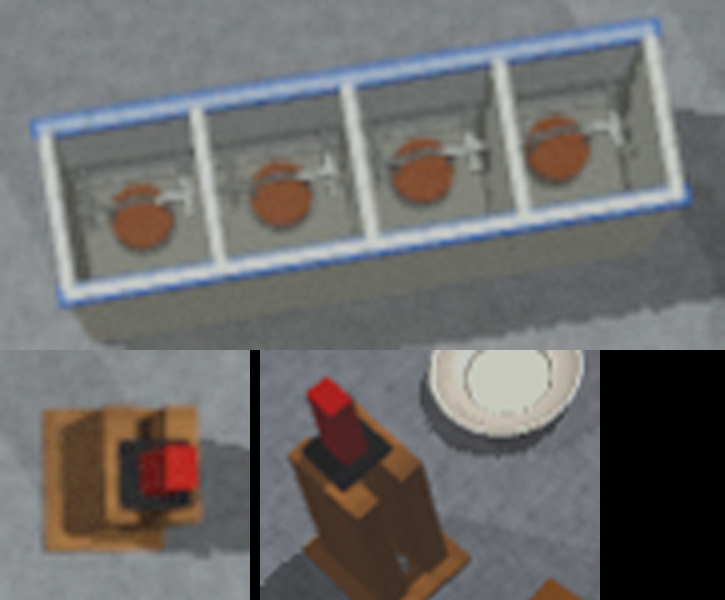

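The crop shows the bails and prongs reaching from the far wall, which is at the top of the image. The near side is free, so tank +x points away from the robot at yaw of about 8.8°. The stand's slot runs along world x, and the hook points to +x.

```bash
cat >> h.py <<'E'
def crate():
    im,d,W,c=pts('top'); z=W[...,2]
    s=((z>.045)&(z<.07)&(W[...,1]>.15)&(W[...,0]<.75)&(W[...,0]>.2)).astype(np.uint8)
    hsv=cv2.cvtColor(im,cv2.COLOR_BGR2HSV); s&=((hsv[...,0]>7)&(hsv[...,0]<28)&(hsv[...,1]>70)).astype(np.uint8)
    s=cv2.morphologyEx(s,cv2.MORPH_CLOSE,np.ones((5,5),np.uint8))
    n,l,st,_=cv2.connectedComponentsWithStats(s); i=1+np.argmax(st[1:,4]); k=(l==i)
    r=cv2.minAreaRect((W[k][:,:2]*1000).astype(np.float32)); return r,k.sum(),im
def state():
    s=manip.state(); np.set_printoptions(precision=4,suppress=True)
    print('t',s['clock'],'pos',s['ee_pos'],'R',s['tool_rot'].round(4).tolist(),'f',s['ft_force'],'gap',s['finger_gap'],s['finger_force'],'j',s['joints'].round(0)); return s
E
python3 - <<'E'
from h import *
r,n,im=crate(); print(r,n,cv2.boxPoints(r))
f=np.load('top0.npz'); W=f['W']; z=W[...,2]; c=manip.calibration('top')
k=np.zeros(z.shape,bool);k[190:240,370:425]=1
s=k&(z>.126)&(z<.139); r=cv2.minAreaRect((W[s][:,:2]*1000).astype(np.float32)); print('stand',r,np.median(z[s]))
s=k&(z>.18)&(z<.21); print('handle',s.sum(),cv2.minAreaRect((W[s][:,:2]*1000).astype(np.float32)),np.nanmean(W[s],0))
hsv=cv2.cvtColor(f['im'],cv2.COLOR_BGR2HSV)
wood=(hsv[...,1]>90)&(hsv[...,0]>5)&(hsv[...,0]<25)&k
s=wood&(z>.003)&(z<.02);print('base',s.sum(),cv2.minAreaRect((W[s][:,:2]*1000).astype(np.float32)))
g=np.load('scene0.npz');W=g['W'];z=W[...,2]
s=(abs(W[...,0]-.47)<.06)&(abs(W[...,1]+.315)<.06)
for lo,hi,n in((.126,.137,'top'),(.185,.21,'handle')):
    q=s&(z>lo)&(z<hi); print('scene',n,q.sum(),cv2.minAreaRect((W[q][:,:2]*1000).astype(np.float32)),np.nanmean(W[q],0))
q=(z>.16)&(z<.178)&(abs(W[...,0]-.64)<.09)&(abs(W[...,1]+.025)<.2); print('tank scene',cv2.minAreaRect((W[q][:,:2]*1000).astype(np.float32)))
E
```

```text
((502.781005859375, 374.7109069824219), (211.16908264160156, 228.0968475341797), 15.394739151000977) 1085 [[370.7087  456.63797]
 [431.26105 236.72531]
 [634.8533  292.78384]
 [574.30096 512.69653]]
stand ((472.86602783203125, -315.3929443359375), (60.14149475097656, 49.14768981933594), 1.6476337909698486) 0.13201982653233135
handle 66 ((467.5279235839844, -315.2298278808594), (16.885766983032227, 20.290128707885742), 84.94635009765625) [ 0.46746324 -0.3149439   0.1939139 ]
base 149 ((474.902587890625, -327.8013916015625), (85.38175964355469, 79.85070037841797), 88.2447509765625)
scene top 342 ((473.6007995605469, -318.47113037109375), (64.01122283935547, 49.36539840698242), 1.4858043193817139) [ 0.4783578  -0.32151665  0.13136042]
scene handle 85 ((469.0337219238281, -318.3946228027344), (22.660566329956055, 16.279796600341797), 5.88671350479126) [ 0.46962956 -0.31848375  0.19269837]
tank scene ((637.8709106445312, -25.451766967773438), (98.94284057617188, 326.9325256347656), 8.766061782836914)
```

carry_out:
  motion: "0 0 -40 0 0 -6; 0 0 -80 0 0 -12; 0 0 -120 0 0 -18; 0 0 -160 0 0 -22.2; 0 0 -200 0 0 -22.2"
  claw: 0.2
  newtons: 50

```text
clock: 0.57
ee_pos: [0.2457, 0.6012, 0.4283]
tool_rot: [[-1.0, -0.004, -0.0], [-0.004, 1.0, -0.001], [0.0, -0.001, -1.0]]
ft_force: [-0.0, 1.5, 0.2]
finger_gap: 0.683
finger_force: 0.0
```

carry_out:
  motion: "-17 -27 0 0 0 0; -34 -54 0 0 0 0; -51 -81 0 0 0 0; -68 -107 0 0 0 0; -85 -134 0 0 0 0"

```text
clock: 0.98
ee_pos: [0.3312, 0.4663, 0.4264]
tool_rot: [[-1.0, 0.0, -0.0], [0.0, 1.0, -0.0], [0.0, -0.0, -1.0]]
ft_force: [1.4, -0.1, -0.5]
finger_gap: 0.597
finger_force: 0.0
```

carry_out:
  motion: "-17 -27 0 0 0 0; -34 -54 0 0 0 0; -51 -81 0 0 0 0; -68 -107 0 0 0 0; -85 -134 0 0 0 0"

```text
clock: 1.4
ee_pos: [0.4161, 0.3322, 0.4266]
tool_rot: [[-1.0, 0.0, -0.0], [0.0, 1.0, -0.0], [0.0, -0.0, -1.0]]
ft_force: [-0.0, 0.1, -0.6]
finger_gap: 0.599
finger_force: 0.0
```

carry_out:
  motion: "-17 -27 0 0 0 0; -34 -54 0 0 0 0; -51 -81 0 0 0 0; -68 -107 0 0 0 0; -85 -134 0 0 0 0"

```text
clock: 1.82
ee_pos: [0.501, 0.1983, 0.4266]
tool_rot: [[-1.0, 0.0, -0.0], [0.0, 1.0, -0.0], [0.0, -0.0, -1.0]]
ft_force: [0.7, 0.4, -0.1]
finger_gap: 0.599
finger_force: 0.0
```

carry_out:
  motion: "2 -34 0 0 0 0; 4 -68 0 0 0 0; 6 -102 0 0 0 0; 8 -136 0 0 0 0; 10 -170 0 0 0 0"

```text
clock: 2.23
ee_pos: [0.49, 0.028, 0.4265]
tool_rot: [[-1.0, 0.0, -0.0], [0.0, 1.0, 0.0], [0.0, 0.0, -1.0]]
ft_force: [1.0, 1.0, -0.2]
finger_gap: 0.598
finger_force: 0.0
```

carry_out:
  motion: "2 -34 0 0 0 0; 4 -68 0 0 0 0; 6 -102 0 0 0 0; 8 -136 0 0 0 0; 10 -170 0 0 0 0"

```text
clock: 2.65
ee_pos: [0.4799, -0.1418, 0.4266]
tool_rot: [[-1.0, 0.0, -0.0], [0.0, 1.0, 0.0], [0.0, 0.0, -1.0]]
ft_force: [1.2, -0.2, -0.1]
finger_gap: 0.601
finger_force: 0.0
```

carry_out:
  motion: "2 -30 0 0 0 0; 4 -60 0 0 0 0; 6 -90 0 0 0 0; 8 -120 0 0 0 0; 10 -140 0 0 0 -1.8"

```text
clock: 3.07
ee_pos: [0.4693, -0.2835, 0.4263]
tool_rot: [[-1.0, -0.028, -0.001], [-0.028, 1.0, -0.001], [0.001, -0.001, -1.0]]
ft_force: [0.4, -0.2, -1.3]
finger_gap: 0.602
finger_force: 0.0
```

Run:
```python
from h import *
state(); im,d,W,c=pts('wrist'); cv2.imwrite('pics/w1.png',im); print(c['xyz'])
hsv=cv2.cvtColor(im,cv2.COLOR_BGR2HSV)
z=W[...,2]; red=((hsv[...,0]<8)|(hsv[...,0]>172))&(hsv[...,1]>150)
s=red&(z>.185)&(z<.205); print('handle top',s.sum(),cv2.minAreaRect((W[s][:,:2]*1000).astype(np.float32)) if s.sum() else '', np.median(z[s]))
s=(z>.122)&(z<.1335)&(abs(W[...,0]-.47)<.07)&(abs(W[...,1]+.316)<.06); print('stand',s.sum(),cv2.minAreaRect((W[s][:,:2]*1000).astype(np.float32)))
```

```text
t 3.0667 pos [ 0.4693 -0.2835  0.4263] R [[-0.9996, -0.0282, -0.001], [-0.0282, 0.9996, -0.0009], [0.001, -0.0009, -1.0]] f [ 0.3949 -0.1903 -1.2649] gap 0.6017237968749473 0.0 j [ 21.   9.   9.  88.  -1.  83. 121.]
[ 0.3884 -0.2858  0.5843]
handle top 231 ((466.4164733886719, -317.81097412109375), (21.160673141479492, 16.16242218017578), 0.15370692312717438) 0.19454252982579484
stand 541 ((472.99261474609375, -317.9081726074219), (60.387088775634766, 47.40097427368164), 0.9202683568000793)
```

View pics/w1.png

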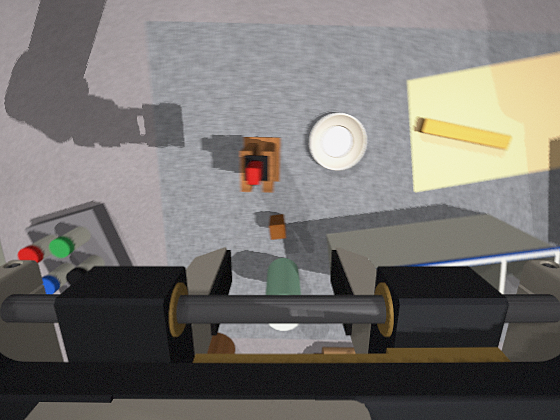

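The red handle is at (254,172) and the slot around it is clear, so I'm descending.

carry_out:
  motion: "2 -17 0 0 0 0.3; 4 -34 0 0 0 0.3; 4 -34 40 0 0 0.3; 4 -34 80 0 0 0.3; 4 -34 120 0 0 0.3"

```text
clock: 3.53
ee_pos: [0.4676, -0.3146, 0.3057]
tool_rot: [[-1.0, -0.025, 0.002], [-0.025, 1.0, -0.001], [-0.002, -0.001, -1.0]]
ft_force: [0.1, -0.7, -0.8]
finger_gap: 0.599
finger_force: 0.0
```

carry_out:
  motion: "0 0 40 0 0 0; 0 0 80 0 0 0; 0 0 120 0 0 0; 0 0 145 0 0 0; 0 0 159 0 0 0"

```text
clock: 3.95
ee_pos: [0.4651, -0.3123, 0.1433]
tool_rot: [[-1.0, -0.026, -0.006], [-0.026, 1.0, 0.004], [0.006, 0.004, -1.0]]
ft_force: [0.7, -0.3, 0.6]
finger_gap: 0.599
finger_force: 0.0
```

carry_out:
  motion: "0 0 0 0 0 0; 0 0 0 0 0 0; 0 0 0 0 0 0; 0 0 0 0 0 0; 0 0 0 0 0 0"
  claw: -1
  newtons: 50

```text
clock: 4.37
ee_pos: [0.4686, -0.315, 0.1494]
tool_rot: [[-1.0, -0.026, 0.003], [-0.026, 1.0, -0.001], [-0.003, -0.001, -1.0]]
ft_force: [-0.5, -0.2, 0.4]
finger_gap: 0.281
finger_force: 0.0
```

carry_out:
  motion: "0 0 0 0 0 0; 0 0 0 0 0 0; 0 0 0 0 0 0; 0 0 0 0 0 0; 0 0 0 0 0 0"

```text
clock: 4.78
ee_pos: [0.4682, -0.3149, 0.1488]
tool_rot: [[-1.0, -0.026, 0.002], [-0.026, 1.0, -0.001], [-0.002, -0.001, -1.0]]
ft_force: [0.1, -0.1, 6.6]
finger_gap: 0.174
finger_force: 50.0
```

carry_out:
  motion: "0 0 -10 0 0 0; 0 0 -30 0 0 0; 0 0 -55 0 0 0; 0 0 -80 0 0 0; 0 0 -110 0 0 0"

```text
clock: 5.2
ee_pos: [0.4664, -0.3137, 0.2579]
tool_rot: [[-1.0, -0.026, -0.003], [-0.026, 1.0, 0.002], [0.003, 0.002, -1.0]]
ft_force: [1.1, -0.1, -1.2]
finger_gap: 0.171
finger_force: 50.0
```

carry_out:
  motion: "0 0 -30 0 0 0; 0 0 -60 0 0 0; 0 0 -90 0 0 0; 0 0 -115 0 0 0; 0 0 -130 0 0 0"

```text
clock: 5.62
ee_pos: [0.4679, -0.3147, 0.3914]
tool_rot: [[-1.0, -0.026, 0.003], [-0.026, 1.0, -0.002], [-0.003, -0.002, -1.0]]
ft_force: [0.4, 0.0, -1.9]
finger_gap: 0.175
finger_force: 50.0
```

carry_out:
  motion: "0 0 0 0 0 -2; 0 0 0 0 0 -4; 0 0 0 0 0 -6; 0 0 0 0 0 -7.3; 0 0 0 0 0 -7.3"

```text
clock: 6.03
ee_pos: [0.4672, -0.3142, 0.3877]
tool_rot: [[-0.988, -0.153, -0.001], [-0.153, 0.988, 0.0], [0.0, 0.0, -1.0]]
ft_force: [-0.1, -0.7, -0.7]
finger_gap: 0.17
finger_force: 50.0
```

Run:
```python
from h import *
s=state(); im,d,W,c=pts('scene'); cv2.imwrite('pics/s1.png',cv2.resize(im[150:350,120:340],None,fx=2.5,fy=2.5))
hsv=cv2.cvtColor(im,cv2.COLOR_BGR2HSV)
p=s['ee_pos']; z=W[...,2]
near=(np.hypot(W[...,0]-p[0],W[...,1]-p[1])<.05)&(z<p[2]-.03)&(z>.14)
print('below grip n',near.sum())
for zz in np.arange(.16,.36,.02):
    q=near&(z>zz-.01)&(z<=zz+.01)
    if q.sum(): print(round(zz,2),q.sum(),np.nanmean(W[q],0)[:2])
r,n,_=crate(); print(r,n)
```

```text
t 6.0333 pos [ 0.4672 -0.3142  0.3877] R [[-0.9882, -0.1534, -0.0005], [-0.1534, 0.9882, 0.0004], [0.0005, 0.0005, -1.0]] f [-0.126  -0.6731 -0.6529] gap 0.17013763345516245 49.999253153800964 j [ 23.  11.   9.  90.  -2.  79. 132.]
below grip n 116
0.24 2 [ 0.4839 -0.3145]
0.26 54 [ 0.4778 -0.3132]
0.28 14 [ 0.4676 -0.3154]
0.3 18 [ 0.4672 -0.3151]
0.32 16 [ 0.4681 -0.3151]
0.34 12 [ 0.4679 -0.3151]
((502.5730895996094, 376.26593017578125), (210.9031982421875, 231.82351684570312), 15.212903022766113) 1079
```

View pics/s1.png

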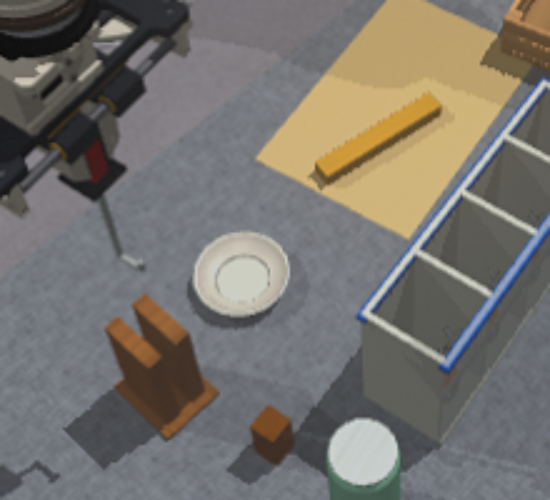

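The rod hangs straight from the gripper: the collar is at (92,178), and the hook at (130,262) points to +x. I'll go over well 0.

carry_out:
  motion: "-19 14 0 0 0 0; -38 28 0 0 0 0; -57 43 0 0 0 0; -76 57 0 0 0 0; -94 71 0 0 0 0"

```text
clock: 6.55
ee_pos: [0.5503, -0.2289, 0.3876]
tool_rot: [[-0.988, -0.152, -0.0], [-0.152, 0.988, 0.0], [0.0, 0.0, -1.0]]
ft_force: [-0.5, -0.4, -1.0]
finger_gap: 0.175
finger_force: 50.0
```

carry_out:
  motion: "-19 14 0 0 0 0; -38 28 0 0 0 0; -57 43 0 0 0 0; -76 57 0 0 0 0; -94 71 0 0 0 0"

```text
clock: 6.97
ee_pos: [0.6324, -0.1443, 0.3874]
tool_rot: [[-0.988, -0.152, -0.001], [-0.152, 0.988, 0.0], [0.0, 0.0, -1.0]]
ft_force: [0.2, -1.0, -1.2]
finger_gap: 0.174
finger_force: 50.0
```

carry_out:
  motion: "0 0 0 0 0 0; 0 0 0 0 0 0; 0 0 0 0 0 0; 0 0 0 0 0 0; 0 0 0 0 0 0"

```text
clock: 7.38
ee_pos: [0.631, -0.1469, 0.3879]
tool_rot: [[-0.989, -0.15, -0.0], [-0.15, 0.989, -0.001], [0.0, -0.001, -1.0]]
ft_force: [-0.7, 0.1, -0.1]
finger_gap: 0.171
finger_force: 50.0
```

```bash
cat >> h.py <<'E'
T=np.array([.639,-.0252]); a=np.radians(8.8); XT=np.array([np.cos(a),np.sin(a)]); YT=np.array([-np.sin(a),np.cos(a)])
def tank(P): q=np.asarray(P)[...,:2]-T; return np.stack([q@XT,q@YT],-1)*1000
E
python3 - <<'E'
from h import *
s=state(); print('tcp tank',tank(s['ee_pos']))
im,d,W,c=pts('wrist'); cv2.imwrite('pics/w2.png',im)
t=tank(W); z=W[...,2]; 
q=(z>.165)&(z<.176)&(abs(t[...,0])<60)&(abs(t[...,1])<175)
print('rim',q.sum(),cv2.minAreaRect(t[q].astype(np.float32)),np.median(z[q]))
q=(z>.078)&(z<.1)&(abs(t[...,0])<38); print('bail z',q.sum())
for y in(-117,-39,39,117):
    k=q&(abs(t[...,1]-y)<9)
    if k.sum(): print(y,k.sum(),np.median(t[k],0),np.percentile(z[k],[5,95]))
E
```

```text
t 7.3833 pos [ 0.631  -0.1469  0.3879] R [[-0.9886, -0.1503, -0.0], [-0.1503, 0.9886, -0.0006], [0.0001, -0.0006, -1.0]] f [-0.6866  0.1011 -0.1414] gap 0.17060154779874967 49.99956429004669 j [  9.  21.   3.  77.  -1.  82. 110.]
tcp tank [ -26.5067 -119.0404]
rim 5659 ((-0.049800872802734375, 0.5391845703125), (98.0899658203125, 324.33746337890625), 0.18083587288856506) 0.16934347879598594
bail z 2004
-117 26 [  14.2398 -112.3868] [0.0829 0.0953]
-39 67 [ 15.5939 -39.5415] [0.0788 0.095 ]
39 67 [15.6419 37.7617] [0.0797 0.0944]
117 2 [ 37.1804 125.4923] [0.0883 0.0911]
```

View pics/w2.png

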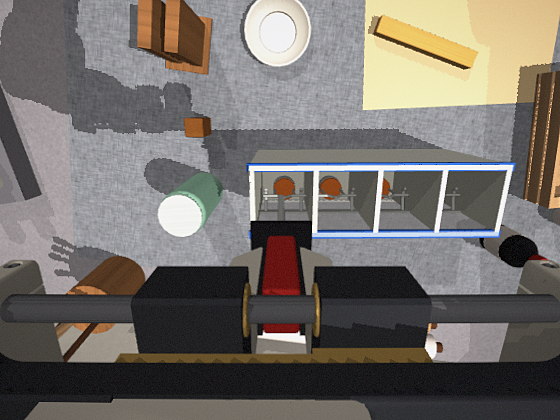

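The tank frame agrees with the wrist view. The bail of cup 0 is near (285,195), and the shaft is just on its near side. I'm descending.

carry_out:
  motion: "0 2 37 0 0 0; 0 2 75 0 0 0; 0 2 112 0 0 0; 0 2 150 0 0 0; 0 2 187 0 0 0"

```text
clock: 7.85
ee_pos: [0.6309, -0.1442, 0.1996]
tool_rot: [[-0.988, -0.151, 0.001], [-0.151, 0.988, -0.0], [-0.001, -0.0, -1.0]]
ft_force: [0.9, 0.4, -1.3]
finger_gap: 0.173
finger_force: 50.0
```

carry_out:
  motion: "0 0 0 0 0 0; 0 0 0 0 0 0; 0 0 0 0 0 0; 0 0 0 0 0 0; 0 0 0 0 0 0"

```text
clock: 8.27
ee_pos: [0.6333, -0.144, 0.204]
tool_rot: [[-0.988, -0.152, 0.005], [-0.152, 0.988, -0.001], [-0.005, -0.002, -1.0]]
ft_force: [-0.3, 0.2, -1.0]
finger_gap: 0.168
finger_force: 50.0
```

carry_out:
  motion: "-6 0 0 0 0 0; -12 0 0 0 0 0; -18 0 0 0 0 0; -24 0 0 0 0 0; -29 0 0 0 0 0"

```text
clock: 8.68
ee_pos: [0.661, -0.1386, 0.2007]
tool_rot: [[-0.988, -0.153, 0.0], [-0.153, 0.988, 0.0], [-0.0, 0.0, -1.0]]
ft_force: [0.5, 0.1, -0.5]
finger_gap: 0.172
finger_force: 50.0
```

carry_out:
  motion: "0 0 0 0 0 0; 0 0 0 0 0 0; 0 0 0 0 0 0; 0 0 0 0 0 0; 0 0 0 0 0 0"

```text
clock: 9.1
ee_pos: [0.6597, -0.1392, 0.2006]
tool_rot: [[-0.988, -0.152, -0.0], [-0.152, 0.988, -0.0], [0.0, -0.0, -1.0]]
ft_force: [0.4, -0.4, -1.6]
finger_gap: 0.166
finger_force: 50.0
```

Run:
```python
from h import *
s=state(); print('tcp tank',tank(s['ee_pos']))
im,d,W,c=pts('scene'); cv2.imwrite('pics/s2.png',cv2.resize(im[160:340,230:400],None,fx=3.3,fy=3.3))
```

```text
t 9.1 pos [ 0.6597 -0.1392  0.2006] R [[-0.9883, -0.1525, -0.0003], [-0.1525, 0.9883, -0.0001], [0.0004, -0.0, -1.0]] f [ 0.4481 -0.424  -1.5604] gap 0.166389263212491 49.99957501888275 j [  8.  30.   2.  87.  -1.  62. 109.]
tcp tank [   3.0621 -115.7964]
```

View pics/s2.png

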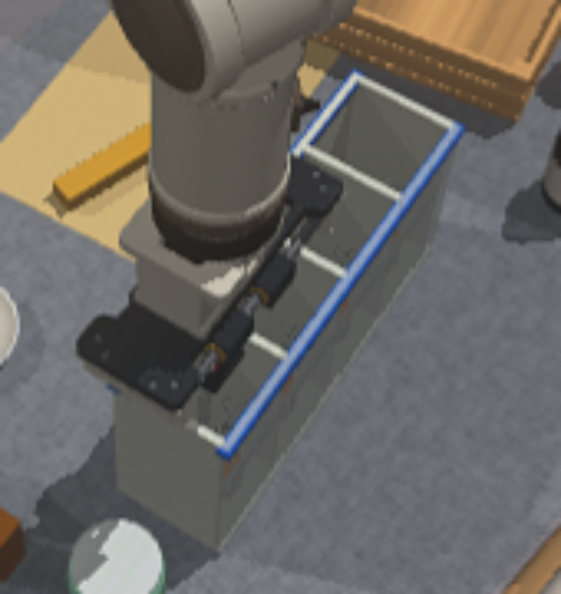

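carry_out:
  motion: "0 -0.5 -8 0 0 0; 0 -0.5 -16 0 0 0; 0 -0.5 -24 0 0 0; 0 -0.5 -31 0 0 0; 0 -0.5 -38 0 0 0"

```text
clock: 9.57
ee_pos: [0.6604, -0.1396, 0.2401]
tool_rot: [[-0.988, -0.153, 0.001], [-0.153, 0.988, -0.0], [-0.001, -0.0, -1.0]]
ft_force: [-0.3, 0.3, -1.6]
finger_gap: 0.171
finger_force: 50.0
```

carry_out:
  motion: "0 0 -10 0 0 0; 0 0 -20 0 0 0; 0 0 -30 0 0 0; 0 0 -40 0 0 0; 0 0 -50 0 0 0"

```text
clock: 9.98
ee_pos: [0.6602, -0.1395, 0.29]
tool_rot: [[-0.988, -0.153, 0.0], [-0.153, 0.988, -0.0], [-0.0, -0.0, -1.0]]
ft_force: [0.2, 0.8, -2.7]
finger_gap: 0.171
finger_force: 50.0
```

carry_out:
  motion: "0 0 -15 0 0 0; 0 0 -30 0 0 0; 0 0 -45 0 0 0; 0 0 -60 0 0 0; 0 0 -75 0 0 0"

```text
clock: 10.4
ee_pos: [0.66, -0.1395, 0.3651]
tool_rot: [[-0.988, -0.153, 0.0], [-0.153, 0.988, -0.0], [-0.0, -0.0, -1.0]]
ft_force: [0.1, 0.4, -1.9]
finger_gap: 0.172
finger_force: 50.0
```

carry_out:
  motion: "0 0 -15 0 0 0; 0 0 -30 0 0 0; 0 0 -45 0 0 0; 0 0 -60 0 0 0; 0 0 -68 0 0 0"

```text
clock: 10.82
ee_pos: [0.6605, -0.1396, 0.4345]
tool_rot: [[-0.988, -0.153, 0.003], [-0.153, 0.988, -0.0], [-0.003, -0.001, -1.0]]
ft_force: [-0.2, 0.1, -1.6]
finger_gap: 0.171
finger_force: 50.0
```

Run:
```python
from h import *
s=state(); print('tcp tank',tank(s['ee_pos']))
im,d,W,c=pts('scene'); cv2.imwrite('pics/s3.png',cv2.resize(im[100:340,200:420],None,fx=2.5,fy=2.5))
hsv=cv2.cvtColor(im,cv2.COLOR_BGR2HSV); t=tank(W)
q=(W[...,2]>.18)&(W[...,2]<.28)&(abs(t[...,0])<70)&(abs(t[...,1])<200)
print(q.sum(),np.nanmean(t[q],0),np.nanmin(W[...,2][q]))
r,n,_=crate(); print(r,n)
```

```text
t 10.8167 pos [ 0.6605 -0.1396  0.4345] R [[-0.9883, -0.1526, 0.0029], [-0.1526, 0.9883, -0.0005], [-0.0028, -0.0009, -1.0]] f [-0.2063  0.0611 -1.6115] gap 0.17144489930908544 49.99967336654663 j [  8.  24.   3.  68.  -1.  88. 109.]
tcp tank [   3.7501 -116.3315]
283 [  17.7656 -121.0839] 0.22588940809018354
((502.58575439453125, 375.18365478515625), (211.51937866210938, 229.60101318359375), 15.29051399230957) 1085
```

View pics/s3.png

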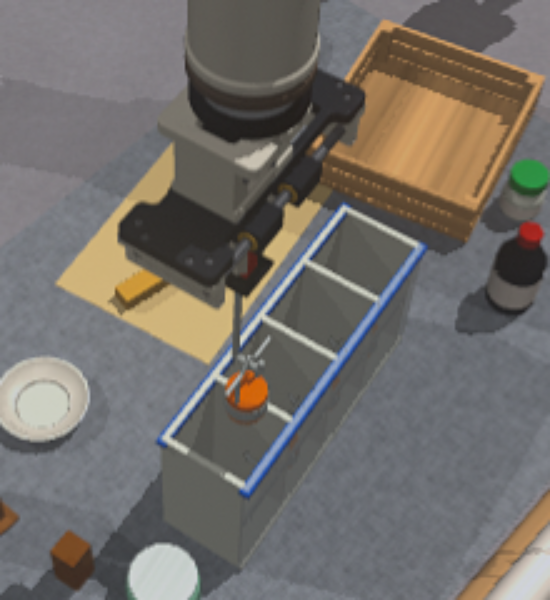

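Cup 0 hangs on the hook at about (248,390) in the crop. I'm carrying it to the crate's far right slot.

carry_out:
  motion: "2 8 0 0 0 0; 3 22 0 0 0 0; 4 42 0 0 0 0; 6 66 0 0 0 0; 8 92 0 0 0 0"

```text
clock: 11.33
ee_pos: [0.6369, -0.048, 0.4302]
tool_rot: [[-0.988, -0.152, -0.003], [-0.152, 0.988, 0.0], [0.002, 0.001, -1.0]]
ft_force: [-0.1, -0.1, -1.7]
finger_gap: 0.173
finger_force: 50.0
```

carry_out:
  motion: "2 27 0 0 0 0; 4 54 0 0 0 0; 6 81 0 0 0 0; 8 108 0 0 0 0; 10 135 0 0 0 0"

```text
clock: 11.75
ee_pos: [0.6058, 0.0851, 0.4306]
tool_rot: [[-0.988, -0.154, -0.002], [-0.154, 0.988, 0.0], [0.002, 0.001, -1.0]]
ft_force: [1.5, 0.7, -2.4]
finger_gap: 0.177
finger_force: 50.0
```

carry_out:
  motion: "2 27 0 0 0 0; 4 54 0 0 0 0; 6 81 0 0 0 0; 8 108 0 0 0 0; 10 135 0 0 0 0"

```text
clock: 12.17
ee_pos: [0.575, 0.2166, 0.4307]
tool_rot: [[-0.988, -0.154, -0.002], [-0.154, 0.988, -0.0], [0.002, 0.0, -1.0]]
ft_force: [0.5, -0.3, -2.1]
finger_gap: 0.17
finger_force: 50.0
```

carry_out:
  motion: "2 27 0 0 0 0; 4 53 0 0 0 0; 5 77 0 0 0 0; 6 98 0 0 0 0; 6 113 0 0 0 0"

```text
clock: 12.58
ee_pos: [0.551, 0.3286, 0.4306]
tool_rot: [[-0.988, -0.157, -0.003], [-0.157, 0.988, 0.001], [0.003, 0.001, -1.0]]
ft_force: [0.6, -0.3, -1.8]
finger_gap: 0.168
finger_force: 50.0
```

carry_out:
  motion: "0 7 10 0 0 0; 0 12 30 0 0 0; 0 12 50 0 0 0; 0 12 70 0 0 0; 0 12 90 0 0 0"

```text
clock: 13.0
ee_pos: [0.5518, 0.3355, 0.3395]
tool_rot: [[-0.988, -0.152, -0.001], [-0.152, 0.988, -0.002], [0.001, -0.001, -1.0]]
ft_force: [-0.9, 0.0, -2.2]
finger_gap: 0.174
finger_force: 50.0
```

carry_out:
  motion: "0 0 20 0 0 0; 0 0 40 0 0 0; 0 0 60 0 0 0; 0 0 75 0 0 0; 0 0 85 0 0 0"

```text
clock: 13.42
ee_pos: [0.551, 0.3347, 0.2534]
tool_rot: [[-0.988, -0.152, -0.003], [-0.152, 0.988, -0.003], [0.004, -0.002, -1.0]]
ft_force: [-0.3, -0.2, -2.4]
finger_gap: 0.169
finger_force: 50.0
```

Run:
```python
from h import *
s=state(); print('tcp tank',tank(s['ee_pos']))
im,d,W,c=pts('scene'); cv2.imwrite('pics/s4.png',cv2.resize(im[60:260,260:480],None,fx=2.5,fy=2.5))
r,n,_=crate(); print(r,n)
```

```text
t 13.4167 pos [0.551  0.3347 0.2534] R [[-0.9884, -0.1516, -0.0034], [-0.1516, 0.9884, -0.0029], [0.0038, -0.0024, -1.0]] f [-0.3265 -0.2304 -2.4028] gap 0.16852285044335882 49.99959468841553 j [-27.  25.  -9.  88.   4.  67.  62.]
tcp tank [-31.9327 369.1604]
((525.7709350585938, 270.2854309082031), (215.1917724609375, 52.51755142211914), 3.0945963859558105) 327
```

View pics/s4.png

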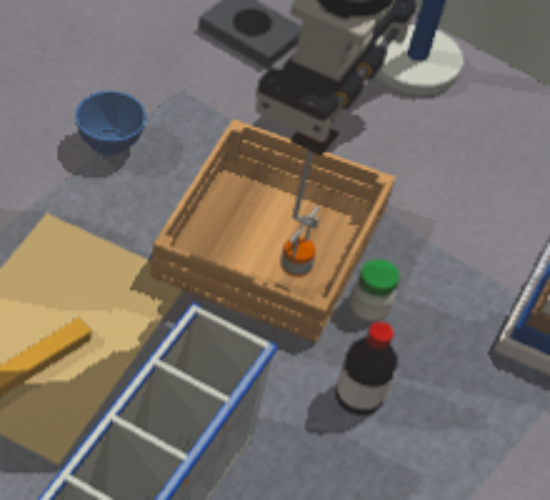

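carry_out:
  motion: "0 0 12 0 0 0; 0 0 24 0 0 0; 0 0 30 0 0 0; 0 0 34 0 0 0; 0 0 38 0 0 0"

```text
clock: 13.93
ee_pos: [0.5521, 0.3366, 0.2182]
tool_rot: [[-0.988, -0.153, -0.0], [-0.153, 0.988, -0.0], [0.0, -0.0, -1.0]]
ft_force: [-0.3, -0.3, -1.9]
finger_gap: 0.172
finger_force: 50.0
```

carry_out:
  motion: "0 0 5 0 0 0; 0 0 10 0 0 0; 0 0 15 0 0 0; 0 0 18 0 0 0; 0 0 18 0 0 0"

```text
clock: 14.35
ee_pos: [0.5518, 0.3363, 0.1998]
tool_rot: [[-0.988, -0.153, -0.001], [-0.153, 0.988, -0.001], [0.001, -0.0, -1.0]]
ft_force: [-0.1, -0.7, -1.4]
finger_gap: 0.175
finger_force: 50.0
```

carry_out:
  motion: "0 0 0 0 0 0; 8 0 0 0 0 0; 16 0 0 0 0 0; 24 0 0 0 0 0; 32 0 0 0 0 0"

```text
clock: 14.77
ee_pos: [0.5193, 0.3317, 0.201]
tool_rot: [[-0.988, -0.153, -0.0], [-0.153, 0.988, 0.0], [0.0, 0.0, -1.0]]
ft_force: [0.3, 1.1, -0.8]
finger_gap: 0.173
finger_force: 50.0
```

carry_out:
  motion: "0 0 0 0 0 0; 0 0 -35 0 0 0; 0 0 -70 0 0 0; 0 0 -110 0 0 0; 0 0 -150 0 0 0"

```text
clock: 15.18
ee_pos: [0.52, 0.3314, 0.3522]
tool_rot: [[-0.988, -0.153, -0.0], [-0.153, 0.988, -0.0], [0.001, -0.0, -1.0]]
ft_force: [1.2, 0.1, -1.3]
finger_gap: 0.169
finger_force: 50.0
```

```bash
cat >> h.py <<'E'
def cups(view='scene'):
    im,d,W,c=pts(view); hsv=cv2.cvtColor(im,cv2.COLOR_BGR2HSV)
    m=((hsv[...,0]<14)&(hsv[...,1]>170)&(hsv[...,2]>90)&(W[...,2]<.3)&(W[...,2]>.015)&(W[...,1]>.15)).astype(np.uint8)
    n,l,st,ce=cv2.connectedComponentsWithStats(m)
    for i in range(1,n):
        if st[i,4]>20: k=l==i; print('orange',st[i,4],np.nanmedian(W[k],0),'tank',np.nanmedian(tank(W[k]),0))
    return im
E
python3 - <<'E'
from h import *
s=state(); print('tcp tank',tank(s['ee_pos'])); cups()
E
```

```text
t 15.1833 pos [0.52   0.3314 0.3522] R [[-0.9882, -0.1529, -0.0005], [-0.1529, 0.9882, -0.0004], [0.0006, -0.0003, -1.0]] f [ 1.2486  0.1016 -1.2695] gap 0.16860318323005322 49.99969661235809 j [-27.  19. -10.  85.   3.  77.  61.]
tcp tank [-63.0722 370.6041]
orange 34 [0.5556 0.3277 0.034 ] tank [-28.16   361.8457]
orange 61 [0.7111 0.262  0.1195] tank [114.9905 272.6994]
```

Cup 0 is standing in the crate. Next is cup 1.

carry_out:
  motion: "-4 -30 0 0 0 0; -8 -70 0 0 0 0; -12 -110 0 0 0 0; -16 -150 0 0 0 0; -20 -190 0 0 0 0"

```text
clock: 15.65
ee_pos: [0.5694, 0.1453, 0.3509]
tool_rot: [[-0.988, -0.153, 0.001], [-0.153, 0.988, 0.0], [-0.001, -0.0, -1.0]]
ft_force: [1.0, -0.1, -1.6]
finger_gap: 0.171
finger_force: 50.0
```

carry_out:
  motion: "-4 -40 0 0 0 0; -8 -80 0 0 0 0; -12 -120 0 0 0 0; -16 -160 0 0 0 0; -17 -190 0 0 0 0"

```text
clock: 16.07
ee_pos: [0.6155, -0.0427, 0.3508]
tool_rot: [[-0.989, -0.15, 0.001], [-0.15, 0.989, -0.002], [-0.001, -0.002, -1.0]]
ft_force: [0.4, -0.4, -0.6]
finger_gap: 0.175
finger_force: 50.0
```

carry_out:
  motion: "0 -20 0 0 0 0; 0 -29 0 0 0 0; 0 -29 0 0 0 0; 0 -29 0 0 0 0; 0 -29 0 0 0 0"

```text
clock: 16.48
ee_pos: [0.6195, -0.0639, 0.3507]
tool_rot: [[-0.988, -0.156, -0.0], [-0.156, 0.988, 0.002], [-0.0, 0.002, -1.0]]
ft_force: [-0.5, 0.0, -1.5]
finger_gap: 0.176
finger_force: 50.0
```

Run:
```python
from h import *
s=state(); print('tcp tank',tank(s['ee_pos'])); im=cups('top')
r,n,_=crate(); print(r,n)
```

```text
t 16.4833 pos [ 0.6195 -0.0639  0.3507] R [[-0.9878, -0.1559, -0.0001], [-0.1559, 0.9878, 0.0017], [-0.0002, 0.0017, -1.0]] f [-0.494   0.0277 -1.4529] gap 0.17629992576116144 49.999802112579346 j [  2.  19.   2.  85.  -1.  76. 103.]
tcp tank [-25.1791 -35.2275]
orange 48 [0.7121 0.2632 0.1207] tank [115.986  273.9688]
((502.28900146484375, 376.3016357421875), (211.40805053710938, 231.39285278320312), 15.252431869506836) 1077
```

carry_out:
  motion: "0 0 30 0 0 0; 0 0 60 0 0 0; 0 0 90 0 0 0; 0 0 120 0 0 0; 0 0 150 0 0 0"

```text
clock: 17.0
ee_pos: [0.6196, -0.0648, 0.1998]
tool_rot: [[-0.988, -0.155, 0.001], [-0.155, 0.988, 0.001], [-0.001, 0.0, -1.0]]
ft_force: [0.1, 0.8, -1.5]
finger_gap: 0.176
finger_force: 50.0
```

carry_out:
  motion: "0 0 0 0 0 0; 0 0 0 0 0 0; 0 0 0 0 0 0; 0 0 0 0 0 0; 0 0 0 0 0 0"

```text
clock: 17.42
ee_pos: [0.6212, -0.0667, 0.2033]
tool_rot: [[-0.988, -0.153, 0.004], [-0.153, 0.988, -0.0], [-0.004, -0.001, -1.0]]
ft_force: [-0.0, 0.8, -0.7]
finger_gap: 0.172
finger_force: 50.0
```

Run:
```python
from h import *
for i in range(3):
    s=manip.state(); print('tcp tank',tank(s['ee_pos']),s['ee_pos'][2],s['ft_force']); manip.camera('top')
```

```text
tcp tank [-23.96140606 -38.30029111] 0.20329971088054818 [-0.04625917  0.79433305 -0.74763684]
tcp tank [-24.312203   -38.37407011] 0.20292031600954258 [ 0.58654375 -0.0251508  -0.77305595]
tcp tank [-24.6101908  -38.33779219] 0.2025118530220105 [-0.34254544  0.46598378 -0.83412607]
```

carry_out:
  motion: "-6 0 1 0 0 0; -12 0 1 0 0 0; -18 0 1 0 0 0; -24 0 1 0 0 0; -28 0 1 0 0 0"

```text
clock: 17.98
ee_pos: [0.6482, -0.0622, 0.1995]
tool_rot: [[-0.988, -0.153, 0.0], [-0.153, 0.988, 0.0], [-0.0, 0.0, -1.0]]
ft_force: [0.8, 0.1, -0.9]
finger_gap: 0.169
finger_force: 50.0
```

carry_out:
  motion: "0 0 0 0 0 0; 0 0 -8 0 0 0; 0 0 -16 0 0 0; 0 0 -24 0 0 0; 0 0 -32 0 0 0"

```text
clock: 18.4
ee_pos: [0.6473, -0.0627, 0.2331]
tool_rot: [[-0.988, -0.152, 0.001], [-0.152, 0.988, -0.0], [-0.001, -0.0, -1.0]]
ft_force: [-0.2, -0.7, -1.5]
finger_gap: 0.172
finger_force: 50.0
```

carry_out:
  motion: "0 0 -10 0 0 0; 0 0 -20 0 0 0; 0 0 -30 0 0 0; 0 0 -40 0 0 0; 0 0 -50 0 0 0"

```text
clock: 18.82
ee_pos: [0.6473, -0.0626, 0.283]
tool_rot: [[-0.988, -0.153, 0.0], [-0.153, 0.988, -0.0], [-0.0, -0.0, -1.0]]
ft_force: [-0.2, 0.2, -1.7]
finger_gap: 0.174
finger_force: 50.0
```

carry_out:
  motion: "0 0 -15 0 0 0; 0 0 -30 0 0 0; 0 0 -45 0 0 0; 0 0 -60 0 0 0; 0 0 -75 0 0 0"

```text
clock: 19.23
ee_pos: [0.6471, -0.0626, 0.3581]
tool_rot: [[-0.988, -0.153, 0.0], [-0.153, 0.988, 0.0], [-0.0, -0.0, -1.0]]
ft_force: [-0.3, -0.1, -1.1]
finger_gap: 0.172
finger_force: 50.0
```

carry_out:
  motion: "0 0 -18 0 0 0; 0 0 -36 0 0 0; 0 0 -54 0 0 0; 0 0 -68 0 0 0; 0 0 -75 0 0 0"

```text
clock: 19.65
ee_pos: [0.6477, -0.0626, 0.4348]
tool_rot: [[-0.988, -0.153, 0.003], [-0.153, 0.988, -0.0], [-0.003, -0.001, -1.0]]
ft_force: [1.0, -0.1, -1.1]
finger_gap: 0.176
finger_force: 50.0
```

```bash
sed -i "s/def crate():/def crate(view='top'):/; s/im,d,W,c=pts('top'); z=W/im,d,W,c=pts(view); z=W/; s/&(W\[...,1\]>.15))/\&(abs(W[...,2])<9))/" h.py
cat >> h.py <<'E'
def hang():
    s=manip.state(); print('tcp tank',tank(s['ee_pos']),s['ee_pos'][2])
    im,d,W,c=pts('scene'); hsv=cv2.cvtColor(im,cv2.COLOR_BGR2HSV); p=s['ee_pos']
    m=(hsv[...,0]<14)&(hsv[...,1]>150)&(hsv[...,2]>90)&(np.hypot(W[...,0]-p[0],W[...,1]-p[1])<.06)&(W[...,2]<p[2]-.12)
    print('hanging',m.sum(),np.nanmedian(tank(W[m]),0),np.nanpercentile(W[m][:,2],[5,95]) if m.sum() else '')
E
python3 - <<'E'
from h import *
hang()
for v in('top','scene'): r,n,_=crate(v); print(v,r,n)
E
```

```text
tcp tank [  2.89771188 -38.3203514 ] 0.4347564970123348
hanging 104 [ 14.51052876 -45.68406413] [0.24876912 0.25818241]
top ((502.4851989746094, 376.03509521484375), (211.36073303222656, 231.0587615966797), 15.071334838867188) 1069
scene ((609.2535400390625, 292.0484313964844), (155.31112670898438, 507.49615478515625), 30.00373077392578) 780
```

Cup 1 is hanging on the hook.

carry_out:
  motion: "2 8 0 0 0 0; 3 22 0 0 0 0; 4 42 0 0 0 0; 6 66 0 0 0 0; 8 92 0 0 0 0"

```text
clock: 20.22
ee_pos: [0.6242, 0.0289, 0.4305]
tool_rot: [[-0.988, -0.152, -0.002], [-0.152, 0.988, 0.0], [0.002, 0.001, -1.0]]
ft_force: [-0.1, 0.7, -1.8]
finger_gap: 0.175
finger_force: 50.0
```

carry_out:
  motion: "3 27 0 0 0 0; 6 54 0 0 0 0; 9 81 0 0 0 0; 12 108 0 0 0 0; 15 135 0 0 0 0"

```text
clock: 20.63
ee_pos: [0.588, 0.1612, 0.4308]
tool_rot: [[-0.988, -0.154, -0.002], [-0.154, 0.988, 0.0], [0.002, 0.0, -1.0]]
ft_force: [0.8, 0.5, -0.8]
finger_gap: 0.172
finger_force: 50.0
```

carry_out:
  motion: "3 27 0 0 0 0; 6 54 0 0 0 0; 9 81 0 0 0 0; 12 108 0 0 0 0; 15 135 0 0 0 0"

```text
clock: 21.05
ee_pos: [0.5522, 0.292, 0.4308]
tool_rot: [[-0.988, -0.154, -0.002], [-0.154, 0.988, -0.0], [0.002, 0.0, -1.0]]
ft_force: [1.1, -0.3, -1.7]
finger_gap: 0.176
finger_force: 50.0
```

carry_out:
  motion: "2 27 0 0 0 0; 4 52 0 0 0 0; 5 75 0 0 0 0; 6 95 0 0 0 0; 6 110 0 0 0 0"

```text
clock: 21.47
ee_pos: [0.5286, 0.4007, 0.4306]
tool_rot: [[-0.988, -0.157, -0.003], [-0.157, 0.988, 0.0], [0.003, 0.001, -1.0]]
ft_force: [-0.9, -0.2, -1.9]
finger_gap: 0.172
finger_force: 50.0
```

carry_out:
  motion: "0 13 0 0 0 0; 0 24 10 0 0 0; 0 32 30 0 0 0; 0 38 50 0 0 0; 0 41 70 0 0 0"

```text
clock: 21.88
ee_pos: [0.525, 0.4384, 0.3599]
tool_rot: [[-0.988, -0.153, -0.0], [-0.153, 0.988, -0.0], [0.0, -0.0, -1.0]]
ft_force: [0.6, 0.0, -3.2]
finger_gap: 0.171
finger_force: 50.0
```

carry_out:
  motion: "0 0 20 0 0 0; 0 0 40 0 0 0; 0 0 60 0 0 0; 0 0 80 0 0 0; 0 0 100 0 0 0"

```text
clock: 22.3
ee_pos: [0.5255, 0.4368, 0.2598]
tool_rot: [[-0.988, -0.151, -0.0], [-0.151, 0.988, -0.001], [0.001, -0.001, -1.0]]
ft_force: [0.6, 0.4, -3.0]
finger_gap: 0.172
finger_force: 50.0
```

```bash
sed -i "s/(abs(W\[...,2\])<9)/(W[...,1]>.15)/; s/W\[...,0\]<.75/W[...,0]<.66/" h.py
python3 - <<'E'
from h import *
hang(); r,n,im=crate('scene'); print(r,n); cups()
cv2.imwrite('pics/s5.png',cv2.resize(im[60:260,260:480],None,fx=2.5,fy=2.5))
E
```

```text
tcp tank [-41.52592438 473.95304905] 0.2597948197955157
hanging 60 [-30.29006496 467.94819627] [0.02786926 0.08477523]
((500.8923034667969, 375.1648864746094), (212.38229370117188, 239.2130889892578), 14.6939058303833) 1132
orange 51 [0.53397953 0.42786653 0.07478117] tank [-32.70373922 462.62039138]
orange 42 [0.55433752 0.32905339 0.03564318] tank [-28.83461476 363.1908583 ]
orange 61 [0.71090891 0.263511   0.11910547] tank [114.98351074 274.30063849]
```

View pics/s5.png

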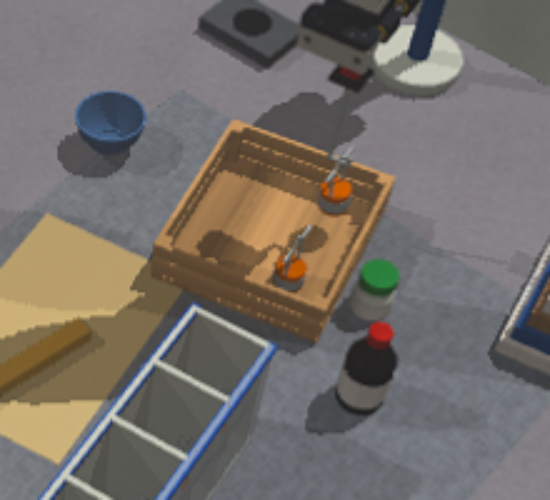

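Cup 0 stands at (291,270), and cup 1 hangs over its slot at (336,192). I'll set it down and go to well 2.

carry_out:
  motion: "0 0 12 0 0 0; 0 0 24 0 0 0; 0 0 32 0 0 0; 0 0 38 0 0 0; 0 0 43 0 0 0"

```text
clock: 22.87
ee_pos: [0.5252, 0.4375, 0.2178]
tool_rot: [[-0.988, -0.153, -0.001], [-0.153, 0.988, -0.0], [0.001, -0.0, -1.0]]
ft_force: [0.4, -0.3, -1.6]
finger_gap: 0.17
finger_force: 50.0
```

carry_out:
  motion: "0 0 5 0 0 0; 0 0 10 0 0 0; 0 0 15 0 0 0; 0 0 18 0 0 0; 0 0 18 0 0 0"

```text
clock: 23.28
ee_pos: [0.5251, 0.4374, 0.1999]
tool_rot: [[-0.988, -0.153, -0.001], [-0.153, 0.988, -0.001], [0.001, -0.001, -1.0]]
ft_force: [0.0, -0.2, -1.2]
finger_gap: 0.172
finger_force: 50.0
```

carry_out:
  motion: "0 0 0 0 0 0; 8 0 0 0 0 0; 16 0 0 0 0 0; 24 0 0 0 0 0; 32 0 0 0 0 0"

```text
clock: 23.7
ee_pos: [0.4925, 0.433, 0.201]
tool_rot: [[-0.988, -0.153, -0.0], [-0.153, 0.988, 0.0], [0.0, 0.0, -1.0]]
ft_force: [0.3, 0.0, -0.8]
finger_gap: 0.172
finger_force: 50.0
```

carry_out:
  motion: "0 0 0 0 0 0; 0 0 -35 0 0 0; 0 0 -70 0 0 0; 0 0 -110 0 0 0; 0 0 -150 0 0 0"

```text
clock: 24.12
ee_pos: [0.4933, 0.4324, 0.3522]
tool_rot: [[-0.988, -0.153, -0.0], [-0.153, 0.988, -0.001], [0.001, -0.0, -1.0]]
ft_force: [1.3, 1.3, -1.0]
finger_gap: 0.173
finger_force: 50.0
```

carry_out:
  motion: "-4 -30 0 0 0 0; -8 -70 0 0 0 0; -12 -110 0 0 0 0; -16 -150 0 0 0 0; -20 -190 0 0 0 0"

```text
clock: 24.53
ee_pos: [0.5426, 0.2464, 0.3512]
tool_rot: [[-0.988, -0.153, 0.001], [-0.153, 0.988, 0.0], [-0.001, 0.0, -1.0]]
ft_force: [1.3, -0.2, -1.0]
finger_gap: 0.175
finger_force: 50.0
```

carry_out:
  motion: "-4 -40 0 0 0 0; -8 -80 0 0 0 0; -12 -120 0 0 0 0; -16 -160 0 0 0 0; -20 -190 0 0 0 0"

```text
clock: 24.95
ee_pos: [0.5917, 0.0589, 0.3512]
tool_rot: [[-0.989, -0.15, 0.001], [-0.15, 0.989, -0.002], [-0.001, -0.002, -1.0]]
ft_force: [0.0, -0.6, -0.8]
finger_gap: 0.172
finger_force: 50.0
```

carry_out:
  motion: "-3 -25 0 0 0 0; -7 -45 0 0 0 0; -7 -54 0 0 0 0; -7 -54 0 0 0 0; -7 -54 0 0 0 0"

```text
clock: 25.37
ee_pos: [0.6062, 0.0121, 0.3507]
tool_rot: [[-0.988, -0.153, -0.0], [-0.153, 0.988, 0.001], [0.0, 0.001, -1.0]]
ft_force: [-0.4, 1.2, -0.4]
finger_gap: 0.17
finger_force: 50.0
```

Run:
```python
from h import *
s=manip.state(); print('tcp tank',tank(s['ee_pos']),s['ee_pos'][2]); cups(); r,n,im=crate(); print(r,n)
```

```text
tcp tank [-26.74273849  41.85210063] 0.3506961429456614
orange 29 [0.53132057 0.42551735 0.03370099] tank [-38.5758476 462.8129261]
orange 33 [0.55457862 0.325731   0.03452337] tank [-28.05211049 359.00269956]
orange 56 [0.71158984 0.26226153 0.11962651] tank [115.50844635 272.04092573]
((502.35125732421875, 376.5166015625), (211.0078125, 231.592529296875), 15.169618606567383) 1080
```

carry_out:
  motion: "0 0 30 0 0 0; 0 0 60 0 0 0; 0 0 90 0 0 0; 0 0 120 0 0 0; 0 0 150 0 0 0"

```text
clock: 25.88
ee_pos: [0.6062, 0.0138, 0.1998]
tool_rot: [[-0.988, -0.156, 0.001], [-0.156, 0.988, 0.001], [-0.001, 0.001, -1.0]]
ft_force: [1.2, -0.4, -1.8]
finger_gap: 0.17
finger_force: 50.0
```

carry_out:
  motion: "0 0 0 0 0 0; 0 0 0 0 0 0; 0 0 0 0 0 0; 0 0 0 0 0 0; 0 0 0 0 0 0"

```text
clock: 26.3
ee_pos: [0.6081, 0.0115, 0.2032]
tool_rot: [[-0.988, -0.153, 0.004], [-0.153, 0.988, 0.0], [-0.004, -0.0, -1.0]]
ft_force: [0.1, -0.7, -1.6]
finger_gap: 0.171
finger_force: 50.0
```

carry_out:
  motion: "-6 0 1 0 0 0; -12 0 1 0 0 0; -18 0 1 0 0 0; -24 0 1 0 0 0; -29 0 1 0 0 0"

```text
clock: 26.72
ee_pos: [0.6361, 0.0157, 0.1997]
tool_rot: [[-0.988, -0.153, 0.0], [-0.153, 0.988, 0.0], [-0.0, 0.0, -1.0]]
ft_force: [-0.4, 0.4, -1.6]
finger_gap: 0.174
finger_force: 50.0
```

Run:
```python
from h import *
for i in range(2):
    s=manip.state(); print('tcp tank',tank(s['ee_pos']),s['ee_pos'][2],s['ft_force']); manip.camera('top')
```

```text
tcp tank [ 3.39268039 40.83214345] 0.19972446981637007 [-0.42177968  0.35721709 -1.60695811]
tcp tank [ 4.15482685 41.02021783] 0.19959515320634838 [ 1.33121187  0.34142175 -0.31887994]
```

carry_out:
  motion: "1 -1.5 0 0 0 0; 1 -1.5 -8 0 0 0; 1 -1.5 -16 0 0 0; 1 -1.5 -24 0 0 0; 1 -1.5 -32 0 0 0"

```text
clock: 27.23
ee_pos: [0.6345, 0.0138, 0.2331]
tool_rot: [[-0.988, -0.153, 0.001], [-0.153, 0.988, 0.0], [-0.001, -0.0, -1.0]]
ft_force: [-1.5, -0.6, -1.7]
finger_gap: 0.171
finger_force: 50.0
```

carry_out:
  motion: "0 0 -10 0 0 0; 0 0 -20 0 0 0; 0 0 -30 0 0 0; 0 0 -40 0 0 0; 0 0 -50 0 0 0"

```text
clock: 27.65
ee_pos: [0.6344, 0.0139, 0.283]
tool_rot: [[-0.988, -0.153, 0.0], [-0.153, 0.988, 0.0], [-0.0, -0.0, -1.0]]
ft_force: [0.3, -0.3, -1.6]
finger_gap: 0.174
finger_force: 50.0
```

carry_out:
  motion: "0 0 -15 0 0 0; 0 0 -30 0 0 0; 0 0 -45 0 0 0; 0 0 -60 0 0 0; 0 0 -75 0 0 0"

```text
clock: 28.07
ee_pos: [0.6343, 0.0139, 0.3581]
tool_rot: [[-0.988, -0.153, 0.0], [-0.153, 0.988, 0.0], [-0.0, 0.0, -1.0]]
ft_force: [-0.4, 0.2, -2.3]
finger_gap: 0.173
finger_force: 50.0
```

carry_out:
  motion: "0 0 -18 0 0 0; 0 0 -36 0 0 0; 0 0 -54 0 0 0; 0 0 -68 0 0 0; 0 0 -75 0 0 0"

```text
clock: 28.48
ee_pos: [0.6349, 0.0139, 0.4347]
tool_rot: [[-0.988, -0.153, 0.003], [-0.153, 0.988, 0.0], [-0.003, -0.0, -1.0]]
ft_force: [0.8, 0.3, -1.8]
finger_gap: 0.172
finger_force: 50.0
```

Run:
```python
from h import *
hang(); r,n,im=crate(); print(r,n)
a=np.radians(r[2]); C=np.array(r[0])/1000
for y in(-.052,.052):
    P=C+np.array([np.cos(a),np.sin(a)])*-.048+np.array([-np.sin(a),np.cos(a)])*y; print('slot tcp',tank(P)-[11.5,0])
```

```text
tcp tank [ 1.94756888 39.2883581 ] 0.43471538652150515
hanging 80 [12.8354627 30.0505287] [0.24868852 0.25868011]
((502.2818603515625, 375.79998779296875), (210.07846069335938, 231.197509765625), 15.13901138305664) 1076
slot tcp [-127.22658119  360.21370489]
slot tcp [-138.70933048  463.57784988]
```

Cup 2 is hanging. Carrying it to the near right slot.

carry_out:
  motion: "3 8 0 0 0 0; 9 22 0 0 0 0; 17 42 0 0 0 0; 27 66 0 0 0 0; 37 92 0 0 0 0"

```text
clock: 29.0
ee_pos: [0.5819, 0.1007, 0.4302]
tool_rot: [[-0.988, -0.152, -0.003], [-0.152, 0.988, -0.0], [0.003, 0.0, -1.0]]
ft_force: [0.4, 0.4, -1.6]
finger_gap: 0.168
finger_force: 50.0
```

carry_out:
  motion: "10 25 0 0 0 0; 20 50 0 0 0 0; 30 75 0 0 0 0; 41 101 0 0 0 0; 51 126 0 0 0 0"

```text
clock: 29.42
ee_pos: [0.5113, 0.2183, 0.4306]
tool_rot: [[-0.988, -0.155, -0.002], [-0.155, 0.988, -0.0], [0.002, 0.0, -1.0]]
ft_force: [0.3, 0.5, -2.0]
finger_gap: 0.176
finger_force: 50.0
```

carry_out:
  motion: "10 24 0 0 0 0; 19 46 0 0 0 0; 27 66 0 0 0 0; 33 83 0 0 0 0; 38 95 0 0 0 0"

```text
clock: 29.83
ee_pos: [0.4586, 0.307, 0.4306]
tool_rot: [[-0.988, -0.157, -0.002], [-0.157, 0.988, -0.0], [0.002, 0.0, -1.0]]
ft_force: [-0.2, 0.3, -1.8]
finger_gap: 0.173
finger_force: 50.0
```

carry_out:
  motion: "3 6 0 0 0 0; 3 8 10 0 0 0; 3 8 30 0 0 0; 3 8 50 0 0 0; 3 8 70 0 0 0"

```text
clock: 30.25
ee_pos: [0.4577, 0.3104, 0.3598]
tool_rot: [[-0.988, -0.152, -0.0], [-0.152, 0.988, -0.001], [0.001, -0.001, -1.0]]
ft_force: [0.1, -0.1, -3.0]
finger_gap: 0.172
finger_force: 50.0
```

carry_out:
  motion: "0 0 20 0 0 0; 0 0 40 0 0 0; 0 0 60 0 0 0; 0 0 80 0 0 0; 0 0 100 0 0 0"

```text
clock: 30.67
ee_pos: [0.4576, 0.31, 0.2596]
tool_rot: [[-0.988, -0.151, -0.001], [-0.151, 0.988, -0.001], [0.001, -0.001, -1.0]]
ft_force: [0.9, 0.4, -0.9]
finger_gap: 0.169
finger_force: 50.0
```

Run:
```python
from h import *
hang(); r,n,im=crate('scene'); print(r,n); cups()
cv2.imwrite('pics/s6.png',cv2.resize(im[60:260,260:480],None,fx=2.5,fy=2.5))
```

```text
tcp tank [-128.02193779  358.98402674] 0.25959692033485554
hanging 50 [-115.4616252   350.73922816] [0.07646739 0.10186925]
((500.79119873046875, 375.1701354980469), (211.85940551757812, 240.21957397460938), 15.060458183288574) 1117
orange 31 [0.53171545 0.42565351 0.03583901] tank [-38.05981516 462.89550191]
orange 37 [0.47223515 0.29921046 0.07588533] tank [-116.26532156  345.16906052]
orange 38 [0.55473494 0.32801102 0.03444806] tank [-29.02447732 361.36975813]
orange 61 [0.7105885  0.26326712 0.11885118] tank [114.9775301  273.87354793]
```

View pics/s6.png

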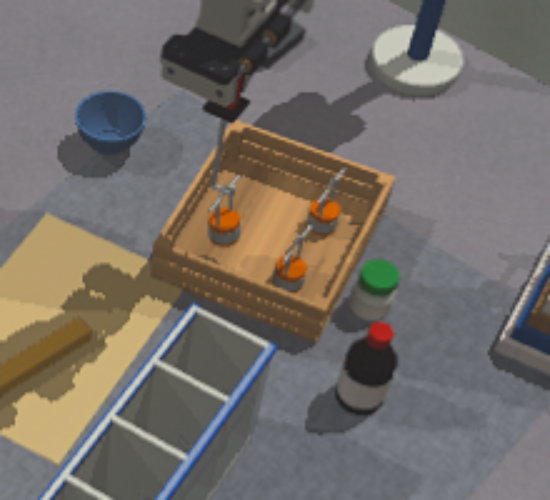

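Cups 0 and 1 are standing at (291,270) and (325,212). Cup 2 hangs over its slot at (225,222). Setting it down.

carry_out:
  motion: "0 0 12 0 0 0; 0 0 24 0 0 0; 0 0 32 0 0 0; 0 0 38 0 0 0; 0 0 43 0 0 0"

```text
clock: 31.23
ee_pos: [0.4577, 0.3113, 0.2179]
tool_rot: [[-0.988, -0.153, -0.0], [-0.153, 0.988, -0.0], [0.0, -0.0, -1.0]]
ft_force: [0.3, -0.3, -1.3]
finger_gap: 0.173
finger_force: 50.0
```

carry_out:
  motion: "0 0 5 0 0 0; 0 0 10 0 0 0; 0 0 15 0 0 0; 0 0 17 0 0 0; 0 0 17 0 0 0"

```text
clock: 31.65
ee_pos: [0.4576, 0.3113, 0.2012]
tool_rot: [[-0.988, -0.153, -0.001], [-0.153, 0.988, -0.0], [0.001, -0.0, -1.0]]
ft_force: [-0.4, -0.4, -1.4]
finger_gap: 0.173
finger_force: 50.0
```

carry_out:
  motion: "0 0 0 0 0 0; 7 0 0 0 0 0; 14 0 0 0 0 0; 20 0 0 0 0 0; 26 0 0 0 0 0"

```text
clock: 32.07
ee_pos: [0.4312, 0.3074, 0.2019]
tool_rot: [[-0.988, -0.153, 0.0], [-0.153, 0.988, 0.0], [-0.0, 0.0, -1.0]]
ft_force: [0.2, 0.2, -0.8]
finger_gap: 0.173
finger_force: 50.0
```

carry_out:
  motion: "0 0 0 0 0 0; 0 0 -35 0 0 0; 0 0 -70 0 0 0; 0 0 -110 0 0 0; 0 0 -149 0 0 0"

```text
clock: 32.48
ee_pos: [0.4317, 0.3072, 0.3524]
tool_rot: [[-0.988, -0.153, -0.0], [-0.153, 0.988, -0.0], [0.0, -0.0, -1.0]]
ft_force: [0.9, 0.6, -1.7]
finger_gap: 0.172
finger_force: 50.0
```

carry_out:
  motion: "-10 -19 0 0 0 0; -24 -45 0 0 0 0; -40 -76 0 0 0 0; -57 -107 0 0 0 0; -74 -139 0 0 0 0"

```text
clock: 32.9
ee_pos: [0.5271, 0.1804, 0.3511]
tool_rot: [[-0.988, -0.154, 0.001], [-0.154, 0.988, 0.0], [-0.001, 0.0, -1.0]]
ft_force: [0.4, -0.4, -1.1]
finger_gap: 0.169
finger_force: 50.0
```

carry_out:
  motion: "-16 -30 0 0 0 0; -30 -57 0 0 0 0; -42 -79 0 0 0 0; -50 -94 0 0 0 0; -54 -102 0 0 0 0"

```text
clock: 33.32
ee_pos: [0.5967, 0.0855, 0.3505]
tool_rot: [[-0.989, -0.149, 0.0], [-0.149, 0.989, -0.001], [-0.0, -0.001, -1.0]]
ft_force: [0.0, -0.3, -1.2]
finger_gap: 0.171
finger_force: 50.0
```

carry_out:
  motion: "0 0 0 0 0 0; 0 0 0 0 0 0; 0 0 0 0 0 0; 0 0 0 0 0 0; 0 0 0 0 0 0"

```text
clock: 33.73
ee_pos: [0.5949, 0.0904, 0.3509]
tool_rot: [[-0.988, -0.155, 0.0], [-0.155, 0.988, 0.001], [-0.0, 0.001, -1.0]]
ft_force: [-0.1, -0.4, -1.5]
finger_gap: 0.174
finger_force: 50.0
```

Run:
```python
from h import *
for i in range(2):
    s=manip.state(); print('tcp tank',tank(s['ee_pos']),s['ee_pos'][2],s['ft_force']); manip.camera('top')
cups(); r,n,im=crate(); print(r,n)
```

```text
tcp tank [-25.86968228 120.98810775] 0.35093956028545814 [-0.08365707 -0.42034391 -1.51889738]
tcp tank [-25.81135833 120.69842896] 0.350936183468334 [-0.63484905  0.20127509 -1.20688318]
orange 32 [0.53376227 0.427327   0.03334076] tank [-35.20914308 462.59836009]
orange 27 [0.55763301 0.3250578  0.03373937] tank [-27.54519143 358.64687946]
orange 58 [0.71167855 0.26217657 0.11926229] tank [115.26606404 272.79089468]
((502.4158630371094, 376.0533142089844), (210.64598083496094, 230.9781951904297), 15.148843765258789) 1081
```

```bash
cat >> h.py <<'E'
def crate_cups(r):
    im,d,W,c=pts('top'); a=np.radians(r[2]); q=W[...,:2]-np.array(r[0])/1000
    cx=q@[np.cos(a),np.sin(a)]; cy=q@[-np.sin(a),np.cos(a)]; z=W[...,2]
    m=((abs(cx)<.092)&(abs(cy)<.1)&(z>.022)&(z<.1)).astype(np.uint8)
    n,l,st,_=cv2.connectedComponentsWithStats(m)
    for i in range(1,n):
        k=l==i
        if st[i,4]>8: print('in crate',st[i,4],'x',np.median(cx[k]).round(3),'y',np.median(cy[k]).round(3),'z',np.percentile(z[k],[50,95]).round(3))
E
python3 - <<'E'
from h import *
r,n,im=crate(); crate_cups(r); hang()
E
```

```text
in crate 165 x 0.041 y -0.052 z [0.038 0.081]
in crate 10 x 0.09 y 0.097 z [0.04  0.058]
in crate 169 x 0.044 y 0.051 z [0.038 0.08 ]
in crate 164 x -0.052 y -0.051 z [0.038 0.081]
tcp tank [-25.6091481  119.56713565] 0.35078481409990775
hanging 0 [nan nan]
  return np.nanmean(a, axis, out=out, keepdims=keepdims)
```

All three cups are standing in their slots. Now cup 3.

carry_out:
  motion: "0 -1 30 0 0 0; 0 -1 60 0 0 0; 0 -1 90 0 0 0; 0 -1 120 0 0 0; 0 -1 150 0 0 0"

```text
clock: 34.5
ee_pos: [0.5956, 0.0878, 0.1996]
tool_rot: [[-0.988, -0.153, 0.001], [-0.153, 0.988, 0.0], [-0.001, 0.0, -1.0]]
ft_force: [0.5, -0.2, -1.8]
finger_gap: 0.17
finger_force: 50.0
```

carry_out:
  motion: "0 0 0 0 0 0; 0 0 0 0 0 0; 0 0 0 0 0 0; 0 0 0 0 0 0; 0 0 0 0 0 0"

```text
clock: 34.92
ee_pos: [0.5972, 0.0881, 0.2032]
tool_rot: [[-0.988, -0.153, 0.004], [-0.153, 0.988, 0.001], [-0.004, 0.0, -1.0]]
ft_force: [0.7, -0.6, -1.5]
finger_gap: 0.173
finger_force: 50.0
```

carry_out:
  motion: "-6 0 1 0 0 0; -12 0 1 0 0 0; -18 0 1 0 0 0; -24 0 1 0 0 0; -28 0 1 0 0 0"

```text
clock: 35.33
ee_pos: [0.6244, 0.0923, 0.1998]
tool_rot: [[-0.988, -0.153, 0.001], [-0.153, 0.988, 0.0], [-0.001, 0.0, -1.0]]
ft_force: [0.4, -0.5, -0.3]
finger_gap: 0.173
finger_force: 50.0
```

Run:
```python
from h import *
for i in range(2):
    s=manip.state(); print('tcp tank',tank(s['ee_pos']),s['ee_pos'][2],s['ft_force']); manip.camera('top')
```

```text
tcp tank [  3.55843515 118.34734586] 0.19975102998284386 [ 0.38494431 -0.50665896 -0.27646584]
tcp tank [  3.97561745 118.37793168] 0.1995984697670453 [ 0.87180529  0.47126234 -0.21351424]
```

carry_out:
  motion: "1 -0.5 0 0 0 0; 1 -0.5 -8 0 0 0; 1 -0.5 -16 0 0 0; 1 -0.5 -24 0 0 0; 1 -0.5 -32 0 0 0"

```text
clock: 35.85
ee_pos: [0.6225, 0.0915, 0.2331]
tool_rot: [[-0.988, -0.153, 0.001], [-0.153, 0.988, 0.0], [-0.001, 0.0, -1.0]]
ft_force: [-0.6, 0.4, -1.6]
finger_gap: 0.175
finger_force: 50.0
```

carry_out:
  motion: "0 0 -10 0 0 0; 0 0 -20 0 0 0; 0 0 -30 0 0 0; 0 0 -40 0 0 0; 0 0 -50 0 0 0"

```text
clock: 36.27
ee_pos: [0.6225, 0.0915, 0.283]
tool_rot: [[-0.988, -0.153, 0.0], [-0.153, 0.988, 0.0], [-0.0, 0.0, -1.0]]
ft_force: [0.5, 0.1, -2.6]
finger_gap: 0.173
finger_force: 50.0
```

carry_out:
  motion: "0 0 -15 0 0 0; 0 0 -30 0 0 0; 0 0 -45 0 0 0; 0 0 -60 0 0 0; 0 0 -75 0 0 0"

```text
clock: 36.68
ee_pos: [0.6223, 0.0914, 0.3581]
tool_rot: [[-0.988, -0.153, 0.0], [-0.153, 0.988, 0.0], [-0.0, 0.0, -1.0]]
ft_force: [0.5, -0.3, -1.2]
finger_gap: 0.173
finger_force: 50.0
```

carry_out:
  motion: "0 0 -18 0 0 0; 0 0 -36 0 0 0; 0 0 -54 0 0 0; 0 0 -68 0 0 0; 0 0 -75 0 0 0"

```text
clock: 37.1
ee_pos: [0.6229, 0.0916, 0.4347]
tool_rot: [[-0.988, -0.153, 0.003], [-0.153, 0.988, 0.001], [-0.003, 0.0, -1.0]]
ft_force: [-0.5, -0.4, -0.9]
finger_gap: 0.169
finger_force: 50.0
```

Run:
```python
from h import *
hang(); r,n,im=crate(); print(r,n); crate_cups(r)
a=np.radians(r[2]); C=np.array(r[0])/1000
P=C+np.array([np.cos(a),np.sin(a)])*-.048+np.array([-np.sin(a),np.cos(a)])*.052; print('slot tcp',tank(P)-[11.5,0])
```

```text
tcp tank [  1.99073472 117.85012424] 0.43473034066085625
hanging 70 [ 12.88039908 109.10499677] [0.24787447 0.25799595]
((502.6580810546875, 376.1724853515625), (212.0123748779297, 230.22708129882812), 15.315088272094727) 1081
in crate 165 x 0.04 y -0.053 z [0.038 0.083]
in crate 14 x 0.089 y 0.097 z [0.044 0.063]
in crate 170 x 0.043 y 0.05 z [0.037 0.081]
in crate 166 x -0.052 y -0.054 z [0.037 0.082]
in crate 9 x -0.089 y 0.098 z [0.045 0.059]
slot tcp [-138.42283761  463.72393544]
```

carry_out:
  motion: "3 8 0 0 0 0; 9 22 0 0 0 0; 17 42 0 0 0 0; 27 66 0 0 0 0; 37 92 0 0 0 0"

```text
clock: 37.67
ee_pos: [0.57, 0.1782, 0.4305]
tool_rot: [[-0.988, -0.152, -0.002], [-0.152, 0.988, -0.0], [0.002, 0.0, -1.0]]
ft_force: [-0.1, 0.5, -2.1]
finger_gap: 0.171
finger_force: 50.0
```

carry_out:
  motion: "11 27 0 0 0 0; 22 54 0 0 0 0; 33 81 0 0 0 0; 44 108 0 0 0 0; 55 135 0 0 0 0"

```text
clock: 38.08
ee_pos: [0.494, 0.3041, 0.4309]
tool_rot: [[-0.988, -0.155, -0.002], [-0.155, 0.988, -0.0], [0.002, -0.0, -1.0]]
ft_force: [-0.0, -0.0, -0.6]
finger_gap: 0.175
finger_force: 50.0
```

carry_out:
  motion: "11 26 0 0 0 0; 21 50 0 0 0 0; 30 73 0 0 0 0; 37 92 0 0 0 0; 43 107 0 0 0 0"

```text
clock: 38.5
ee_pos: [0.4343, 0.4039, 0.4308]
tool_rot: [[-0.988, -0.157, -0.002], [-0.157, 0.988, -0.0], [0.002, 0.0, -1.0]]
ft_force: [-0.0, -0.3, -2.7]
finger_gap: 0.173
finger_force: 50.0
```

carry_out:
  motion: "4 9 0 0 0 0; 5 12 10 0 0 0; 5 12 30 0 0 0; 5 12 50 0 0 0; 5 12 70 0 0 0"

```text
clock: 38.92
ee_pos: [0.4312, 0.411, 0.3599]
tool_rot: [[-0.988, -0.152, -0.0], [-0.152, 0.988, -0.001], [0.0, -0.001, -1.0]]
ft_force: [0.2, -0.3, -1.8]
finger_gap: 0.173
finger_force: 50.0
```

carry_out:
  motion: "0 0 20 0 0 0; 0 0 40 0 0 0; 0 0 60 0 0 0; 0 0 80 0 0 0; 0 0 100 0 0 0"

```text
clock: 39.33
ee_pos: [0.4312, 0.4105, 0.2597]
tool_rot: [[-0.988, -0.151, -0.001], [-0.151, 0.988, -0.001], [0.001, -0.001, -1.0]]
ft_force: [-0.0, 0.4, -2.2]
finger_gap: 0.171
finger_force: 50.0
```

Run:
```python
from h import *
hang(); r,n,im=crate('scene'); print(r,n); cups()
```

```text
tcp tank [-138.74430985  462.38428919] 0.2596924718801408
hanging 56 [-129.39301271  457.2232266 ] [0.03427647 0.08241419]
((nan, nan), (0.0, 0.0), 0.0) 1117
orange 49 [0.44238355 0.40273868 0.0751438 ] tank [-127.85149523  452.73582487]
orange 35 [0.53165977 0.43004452 0.03487063] tank [-36.29118696 465.06035486]
orange 29 [0.55598769 0.32617047 0.03445116] tank [-29.72236089 359.56555268]
orange 61 [0.71102826 0.26209444 0.11972114] tank [115.40366049 272.73990563]
```

carry_out:
  motion: "0 0 12 0 0 0; 0 0 24 0 0 0; 0 0 32 0 0 0; 0 0 38 0 0 0; 0 0 43 0 0 0"

```text
clock: 39.9
ee_pos: [0.4311, 0.4118, 0.2179]
tool_rot: [[-0.988, -0.153, -0.0], [-0.153, 0.988, -0.0], [0.0, -0.0, -1.0]]
ft_force: [-0.1, -0.2, -1.7]
finger_gap: 0.173
finger_force: 50.0
```

carry_out:
  motion: "0 0 5 0 0 0; 0 0 10 0 0 0; 0 0 15 0 0 0; 0 0 17 0 0 0; 0 0 17 0 0 0"

```text
clock: 40.32
ee_pos: [0.431, 0.4119, 0.2012]
tool_rot: [[-0.988, -0.153, -0.001], [-0.153, 0.988, -0.0], [0.001, -0.0, -1.0]]
ft_force: [-0.0, -0.7, -0.5]
finger_gap: 0.174
finger_force: 50.0
```

carry_out:
  motion: "0 0 0 0 0 0; 7 0 0 0 0 0; 14 0 0 0 0 0; 20 0 0 0 0 0; 26 0 0 0 0 0"

```text
clock: 40.73
ee_pos: [0.4044, 0.4081, 0.202]
tool_rot: [[-0.988, -0.153, 0.0], [-0.153, 0.988, 0.0], [-0.0, 0.0, -1.0]]
ft_force: [-0.3, -0.5, -0.4]
finger_gap: 0.173
finger_force: 50.0
```

carry_out:
  motion: "0 0 0 0 0 0; 0 0 -35 0 0 0; 0 0 -70 0 0 0; 0 0 -110 0 0 0; 0 0 -149 0 0 0"

```text
clock: 41.15
ee_pos: [0.4051, 0.4077, 0.3524]
tool_rot: [[-0.988, -0.153, -0.0], [-0.153, 0.988, -0.0], [0.0, -0.0, -1.0]]
ft_force: [1.2, 1.5, -1.5]
finger_gap: 0.172
finger_force: 50.0
```

carry_out:
  motion: "-8 -20 -8 0 0 0; -20 -50 -16 0 0 0; -32 -80 -24 0 0 0; -44 -110 -32 0 0 0; -56 -140 -40 0 0 0"

```text
clock: 41.57
ee_pos: [0.4827, 0.2769, 0.3915]
tool_rot: [[-0.988, -0.153, 0.001], [-0.153, 0.988, 0.0], [-0.001, 0.0, -1.0]]
ft_force: [-0.1, -0.1, -1.2]
finger_gap: 0.173
finger_force: 50.0
```

Run:
```python
from h import *
s=state(); hang(); r,n,im=crate(); print(r,n); crate_cups(r)
im,d,W,c=pts('scene'); cv2.imwrite('pics/s7.png',cv2.resize(im[40:260,230:480],None,fx=2.5,fy=2.5))
```

```text
t 41.5667 pos [0.4827 0.2769 0.3915] R [[-0.9882, -0.1531, 0.0008], [-0.1531, 0.9882, 0.0002], [-0.0008, 0.0001, -1.0]] f [-0.1222 -0.0858 -1.1935] gap 0.1734494789323715 50.000821352005005 j [-25.  11.  -9.  90.   2.  79.  65.]
tcp tank [-108.2427  322.4825] 0.3914671182260118
hanging 46 [-120.2052  351.4794] [0.0277 0.0398]
((442.90631103515625, 262.9048156738281), (53.994537353515625, 99.72078704833984), 59.81187438964844) 172
in crate 218 x -0.002 y -0.004 z [0.058 0.066]
in crate 162 x 0.054 y 0.003 z [0.037 0.083]
```

View pics/s7.png

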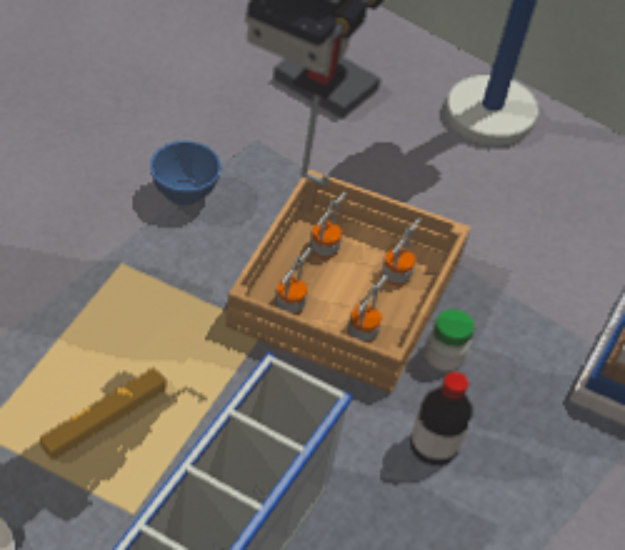

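All four cups stand in the crate, at (326,236), (400,263), (292,293) and (367,318). I'm returning the rod to the stand.

carry_out:
  motion: "7 -30 0 0 0 0; 14 -69 0 0 0 0; 21 -108 0 0 0 0; 28 -147 0 0 0 0; 35 -186 0 0 0 0"

```text
clock: 42.18
ee_pos: [0.4751, 0.0893, 0.3904]
tool_rot: [[-0.988, -0.156, -0.0], [-0.156, 0.988, 0.001], [0.0, 0.001, -1.0]]
ft_force: [1.2, 0.7, -1.0]
finger_gap: 0.174
finger_force: 50.0
```

carry_out:
  motion: "7 -39 0 0 0 0; 14 -78 0 0 0 0; 21 -117 0 0 0 0; 28 -156 0 0 0 0; 35 -195 0 0 0 0"

```text
clock: 42.6
ee_pos: [0.471, -0.1088, 0.3907]
tool_rot: [[-0.988, -0.156, 0.0], [-0.156, 0.988, 0.001], [-0.001, 0.001, -1.0]]
ft_force: [1.4, 1.1, -0.4]
finger_gap: 0.175
finger_force: 50.0
```

carry_out:
  motion: "7 -39 0 0 0 0; 14 -78 0 0 0 0; 21 -117 0 0 0 0; 28 -156 0 0 0 3; 35 -190 0 0 0 5"

```text
clock: 43.02
ee_pos: [0.4661, -0.3028, 0.3905]
tool_rot: [[-0.998, -0.066, 0.0], [-0.066, 0.998, 0.0], [-0.0, 0.0, -1.0]]
ft_force: [-0.1, 0.1, -1.0]
finger_gap: 0.168
finger_force: 50.0
```

carry_out:
  motion: "0 -5 0 0 0 2.3; 0 -11 0 0 0 2.3; 0 -11 0 0 0 2.3; 0 -11 0 0 0 2.3; 0 -11 0 0 0 2.3"

```text
clock: 43.43
ee_pos: [0.4674, -0.3108, 0.3905]
tool_rot: [[-1.0, -0.03, 0.0], [-0.03, 1.0, 0.001], [-0.0, 0.001, -1.0]]
ft_force: [0.5, 0.2, -1.0]
finger_gap: 0.173
finger_force: 50.0
```

carry_out:
  motion: "0 0 0 0 0 0; 0 0 0 0 0 0; 0 0 0 0 0 0; 0 0 0 0 0 0; 0 0 0 0 0 0"

```text
clock: 43.85
ee_pos: [0.4664, -0.3129, 0.3908]
tool_rot: [[-1.0, -0.026, 0.0], [-0.026, 1.0, 0.0], [-0.0, -0.0, -1.0]]
ft_force: [0.9, 0.2, -0.5]
finger_gap: 0.171
finger_force: 50.0
```

Run:
```python
from h import *
for i in range(3): s=state(); manip.camera('top')
im,d,W,c=pts('scene'); p=s['ee_pos']; z=W[...,2]
q=(np.hypot(W[...,0]-p[0],W[...,1]-p[1])<.02)&(z<p[2]-.04)&(z>p[2]-.12); print('shaft',q.sum(),np.nanmean(W[q],0))
q=(z>.126)&(z<.1335)&(abs(W[...,0]-.47)<.05)&(abs(W[...,1]+.317)<.05); print('stand',cv2.minAreaRect((W[q][:,:2]*1000).astype(np.float32)))
r,n,im=crate(); print(r,n); crate_cups(r)
```

```text
t 43.85 pos [ 0.4664 -0.3129  0.3908] R [[-0.9997, -0.0262, 0.0002], [-0.0262, 0.9997, 0.0], [-0.0002, -0.0, -1.0]] f [ 0.9398  0.1527 -0.5183] gap 0.17125506498574528 49.999642968177795 j [ 13.  11.  22.  90.  -4.  79. 127.]
t 43.9 pos [ 0.4664 -0.313   0.3908] R [[-0.9997, -0.026, 0.0001], [-0.026, 0.9997, 0.0], [-0.0001, 0.0, -1.0]] f [ 0.244  -0.7222 -2.2148] gap 0.16895789826010912 49.9995481967926 j [ 13.  12.  22.  90.  -4.  79. 127.]
t 43.95 pos [ 0.4663 -0.313   0.3907] R [[-0.9997, -0.026, -0.0], [-0.026, 0.9997, 0.0], [0.0, 0.0, -1.0]] f [ 0.0091 -0.0256 -0.9355] gap 0.1734250969023712 49.99959647655487 j [ 13.  12.  22.  90.  -4.  79. 127.]
shaft 63 [ 0.4665 -0.3137  0.3116]
stand ((473.4973449707031, -318.75640869140625), (50.06233596801758, 64.54946899414062), 89.90416717529297)
((502.7432556152344, 375.7821960449219), (211.53858947753906, 230.62181091308594), 15.174764633178711) 1096
in crate 162 x 0.041 y -0.052 z [0.038 0.081]
in crate 13 x 0.089 y 0.098 z [0.045 0.064]
in crate 168 x 0.043 y 0.051 z [0.038 0.08 ]
in crate 165 x -0.052 y -0.053 z [0.038 0.081]
in crate 169 x -0.052 y 0.05 z [0.037 0.081]
```

carry_out:
  motion: "-1.7 -2 10 0 0 0; -1.7 -2 30 0 0 0; -1.7 -2 55 0 0 0; -1.7 -2 80 0 0 0; -1.7 -2 95 0 0 0"

```text
clock: 44.57
ee_pos: [0.4669, -0.3143, 0.2922]
tool_rot: [[-1.0, -0.026, -0.003], [-0.026, 1.0, 0.002], [0.003, 0.002, -1.0]]
ft_force: [-1.6, 0.6, -0.7]
finger_gap: 0.174
finger_force: 50.0
```

carry_out:
  motion: "0 0 10 0 0 0; 0 0 20 0 0 0; 0 0 30 0 0 0; 0 0 40 0 0 0; 0 0 50 0 0 0"

```text
clock: 44.98
ee_pos: [0.4685, -0.3153, 0.2454]
tool_rot: [[-1.0, -0.026, 0.001], [-0.026, 1.0, -0.001], [-0.001, -0.001, -1.0]]
ft_force: [0.7, 0.1, -0.6]
finger_gap: 0.173
finger_force: 50.0
```

Run:
```python
from h import *
for i in range(2): s=state(); manip.camera('top')
```

```text
t 44.9833 pos [ 0.4685 -0.3153  0.2454] R [[-0.9997, -0.0259, 0.0011], [-0.0259, 0.9997, -0.0006], [-0.0011, -0.0006, -1.0]] f [ 0.6943  0.0834 -0.5505] gap 0.17281389305366843 49.99972701072693 j [ 14.  18.  21. 102.  -7.  62. 129.]
t 45.0333 pos [ 0.4674 -0.3145  0.2431] R [[-0.9997, -0.026, -0.0021], [-0.026, 0.9997, 0.001], [0.0021, 0.0011, -1.0]] f [-0.3289 -0.0306 -2.3138] gap 0.17262825768466675 49.99968409538269 j [ 14.  18.  21. 102.  -7.  62. 129.]
```

carry_out:
  motion: "0 0 15 0 0 0; 0 0 30 0 0 0; 0 0 45 0 0 0; 0 0 60 0 0 0; 0 0 72 0 0 0"

```text
clock: 45.5
ee_pos: [0.4684, -0.3151, 0.1733]
tool_rot: [[-1.0, -0.026, 0.001], [-0.026, 1.0, -0.0], [-0.001, -0.0, -1.0]]
ft_force: [0.1, 0.5, -1.7]
finger_gap: 0.173
finger_force: 50.0
```

carry_out:
  motion: "0 0 6 0 0 0; 0 0 12 0 0 0; 0 0 17 0 0 0; 0 0 20 0 0 0; 0 0 22 0 0 0"

```text
clock: 45.92
ee_pos: [0.4683, -0.3152, 0.1517]
tool_rot: [[-1.0, -0.026, 0.0], [-0.026, 1.0, -0.0], [-0.0, -0.0, -1.0]]
ft_force: [0.1, 0.4, -0.8]
finger_gap: 0.174
finger_force: 50.0
```

carry_out:
  motion: "0 0 1 0 0 0; 0 0 1 0 0 0; 0 0 1 0 0 0; 0 0 1 0 0 0; 0 0 1 0 0 0"

```text
clock: 46.33
ee_pos: [0.4683, -0.3151, 0.151]
tool_rot: [[-1.0, -0.026, 0.0], [-0.026, 1.0, -0.0], [-0.0, -0.0, -1.0]]
ft_force: [-0.6, -0.3, -1.5]
finger_gap: 0.171
finger_force: 50.0
```

carry_out:
  motion: "0 0 1 0 0 0; 0 0 2 0 0 0; 0 0 3 0 0 0; 0 0 3 0 0 0; 0 0 3 0 0 0"

```text
clock: 46.75
ee_pos: [0.4683, -0.3151, 0.1488]
tool_rot: [[-1.0, -0.026, 0.001], [-0.026, 1.0, 0.0], [-0.001, 0.0, -1.0]]
ft_force: [-2.4, 2.5, 7.7]
finger_gap: 0.167
finger_force: 50.0
```

carry_out:
  motion: "0 0 0 0 0 0; 0 0 0 0 0 0; 0 0 0 0 0 0; 0 0 0 0 0 0; 0 0 0 0 0 0"
  claw: -0.4

```text
clock: 47.17
ee_pos: [0.4681, -0.315, 0.1475]
tool_rot: [[-1.0, -0.026, -0.0], [-0.026, 1.0, 0.0], [0.0, 0.0, -1.0]]
ft_force: [-0.0, -0.2, 0.1]
finger_gap: 0.301
finger_force: 0.0
```

carry_out:
  motion: "0 0 0 0 0 0; 0 0 0 0 0 0; 0 0 0 0 0 0; 0 0 0 0 0 0; 0 0 0 0 0 0"
  claw: 0

```text
clock: 47.58
ee_pos: [0.4681, -0.315, 0.1477]
tool_rot: [[-1.0, -0.026, 0.0], [-0.026, 1.0, -0.0], [-0.0, -0.0, -1.0]]
ft_force: [1.3, -0.0, 1.2]
finger_gap: 0.498
finger_force: 0.0
```

carry_out:
  motion: "0 0 -10 0 0 0; 0 0 -30 0 0 0; 0 0 -60 0 0 0; 0 0 -95 0 0 0; 0 0 -130 0 0 0"

```text
clock: 48.0
ee_pos: [0.4675, -0.3149, 0.2795]
tool_rot: [[-1.0, -0.025, -0.001], [-0.025, 1.0, 0.0], [0.001, 0.0, -1.0]]
ft_force: [1.2, -0.4, -0.8]
finger_gap: 0.499
finger_force: 0.0
```

carry_out:
  motion: "0 10 -30 0 0 0; 0 30 -60 0 0 0; 0 60 -90 0 0 0; 0 80 -110 0 0 0; 0 100 -110 0 0 0"

```text
clock: 48.42
ee_pos: [0.4673, -0.2148, 0.3938]
tool_rot: [[-1.0, -0.026, 0.009], [-0.026, 1.0, -0.003], [-0.009, -0.003, -1.0]]
ft_force: [-0.2, -1.0, 0.5]
finger_gap: 0.495
finger_force: 0.0
```

Run:
```python
from h import *
state()
im,d,W,c=pts('scene'); z=W[...,2]; hsv=cv2.cvtColor(im,cv2.COLOR_BGR2HSV)
red=((hsv[...,0]<8)|(hsv[...,0]>172))&(hsv[...,1]>150)
n=red&(abs(W[...,0]-.468)<.05)&(abs(W[...,1]+.316)<.05)&(z>.14)
print('handle',n.sum(),np.nanpercentile(W[n],[2,50,98],axis=0))
q=n&(z>.188); print('top',np.nanmean(W[q],0)); q=n&(z<.165); print('low',np.nanmean(W[q],0))
r,k,_=crate(); print(r); crate_cups(r)
cv2.imwrite('pics/s8.png',cv2.resize(im,None,fx=1.4,fy=1.4))
```

```text
t 48.4167 pos [ 0.4673 -0.2148  0.3938] R [[-0.9996, -0.0259, 0.009], [-0.026, 0.9997, -0.0025], [-0.0089, -0.0028, -1.0]] f [-0.2245 -0.9821  0.5311] gap 0.4947155599027125 0.0 j [  5.   5.  18.  96.  -2.  78. 115.]
handle 82 [[ 0.458  -0.3241  0.1479]
 [ 0.4688 -0.3199  0.1936]
 [ 0.4778 -0.3102  0.1973]]
top [ 0.4683 -0.3173  0.1943]
low [ 0.4686 -0.3236  0.1538]
((502.7696533203125, 375.866943359375), (211.16493225097656, 229.6542510986328), 15.191840171813965)
in crate 10 x 0.087 y -0.098 z [0.054 0.062]
in crate 163 x 0.041 y -0.052 z [0.038 0.083]
in crate 14 x 0.088 y 0.098 z [0.044 0.066]
in crate 169 x 0.043 y 0.051 z [0.037 0.082]
in crate 164 x -0.052 y -0.053 z [0.037 0.08 ]
in crate 169 x -0.051 y 0.05 z [0.038 0.082]
in crate 11 x -0.089 y 0.098 z [0.043 0.06 ]
```

View pics/s8.png

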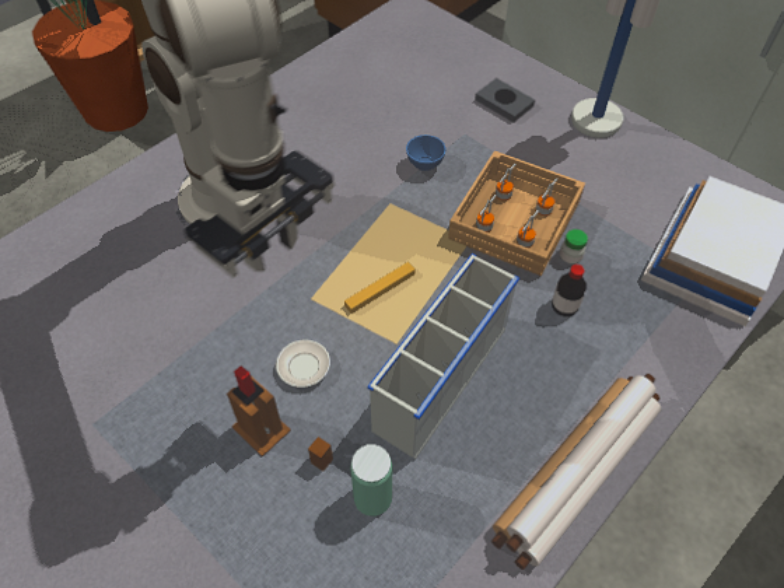

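The rod hangs upright in the stand at (245,385). The four cups stand in the crate around (515,215), and the bystanders haven't moved. I'm handing in.

```bash
python3 -c "
from workcell import manip; print(manip.hand_in())"
```

```text
the job is handed in; nothing more can be done
None
```

I lifted all four cups out of the tank with the rod and set them upright in the crate, hung the rod back in its stand, and handed in the job; the hand-in gave no verdict.

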